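# Fill the knobbed jigsaw board and slide it to the finishing place

## Task

Fit every wooden puzzle piece lying on the table into the cell of its own colour in the puzzle board, turned so that it drops in flush with the rim. When all are in, slide the board along the table, never lifting or tipping it, until it sits squarely inside the white outline, with every piece still flush; leave the bottle and the tape roll alone.

Things in the scene. Friction and masses are not known exactly. Their poses are not given: they have to be found in the camera images.
- board: Puzzle board: loose light-wood tray 204 (x) by 174 mm (y), 0.7 kg, takes under 15 N to slide. Origin: centre of underside, z up. Bed 6 mm thick; rim 12 mm wide and spine 30 mm wide (along x, in the middle) both rise to z = 22 mm. Row y -75 to -15: red, yellow, green cells, 60 mm long, from -x to +x; row y 15 to 75: white, walnut, 90 mm long. Cell floors have their piece's colour
- slide_grip (a point): Middle of the board's bar, 62 mm above the board's underside: it stands over the spine along the board's x, 184 mm long, 12 mm wide (y), z 52 to 72 mm, on 12 mm posts 78 mm either side of the middle. Pinch it from above, fingers either side in y, to slide the board. Knobs of seated pieces reach 48 mm above the table
- mark: The finishing place: a thin white rectangular outline flat on the table, 220 (its x) by 188 mm (its y) inside the 6 mm line; origin at its centre, on the table. The board goes inside it, long side along the outline's long side, either way round
- red_piece: Loose red piece, 0.06 kg, may be absent: slab 56 (x) by 56 mm (y), 16 mm thick; round knob 24 mm across, 26 mm tall on its middle to hold it by. Origin: middle of underside, below the knob; z up. Notch 16 wide, 15 deep in its +y edge at x = -10 mm for the board's tongue. Tab 14 wide, 11 long on its +x edge.
- red_cell (a point): Middle of the red cell's floor, where the red piece's origin belongs, its axes along the board's (no other turn fits; 2 mm play each way); at (-60, -45, 6) mm in the board's frame. A fixed tongue 12 mm wide, 12 long enters the cell from the +y side at x = -10 mm from here. Tabs enter the next piece's notch.
- yellow_piece: Loose yellow piece, 0.06 kg, may be absent: slab 56 (x) by 56 mm (y), 16 mm thick; round knob 24 mm across, 26 mm tall on its middle to hold it by. Origin: middle of underside, below the knob; z up. Notch 16 wide, 15 deep in its -y edge at x = 0 mm for the board's tongue. Tab 14 wide, 11 long on its +x edge. Notch 22 wide, 14 deep in its -x edge.
- yellow_cell (a point): Middle of the yellow cell's floor, where the yellow piece's origin belongs, its axes along the board's (no other turn fits; 2 mm play each way); at (0, -45, 6) mm in the board's frame. A fixed tongue 12 mm wide, 12 long enters the cell from the -y side at x = 0 mm from here. Tabs enter the next piece's notch.
- green_piece: Loose green piece, 0.06 kg, may be absent: slab 56 (x) by 56 mm (y), 16 mm thick; round knob 24 mm across, 26 mm tall on its middle to hold it by. Origin: middle of underside, below the knob; z up. Notch 16 wide, 15 deep in its +y edge at x = 10 mm for the board's tongue. Notch 22 wide, 14 deep in its -x edge.
- green_cell (a point): Middle of the green cell's floor, where the green piece's origin belongs, its axes along the board's (no other turn fits; 2 mm play each way); at (60, -45, 6) mm in the board's frame. A fixed tongue 12 mm wide, 12 long enters the cell from the +y side at x = 10 mm from here. Tabs enter the next piece's notch.
- white_piece: Loose white piece, 0.06 kg, may be absent: slab 86 (x) by 56 mm (y), 16 mm thick; round knob 24 mm across, 26 mm tall on its middle to hold it by. Origin: middle of underside, below the knob; z up. Notch 16 wide, 15 deep in its -y edge at x = -20 mm for the board's tongue. Tab 14 wide, 11 long on its +x edge.
- white_cell (a point): Middle of the white cell's floor, where the white piece's origin belongs, its axes along the board's (no other turn fits; 2 mm play each way); at (-45, 45, 6) mm in the board's frame. A fixed tongue 12 mm wide, 12 long enters the cell from the -y side at x = -20 mm from here. Tabs enter the next piece's notch.
- walnut_piece: Loose dark brown walnut piece, 0.06 kg, may be absent: slab 86 (x) by 56 mm (y), 16 mm thick; round knob 24 mm across, 26 mm tall on its middle to hold it by. Origin: middle of underside, below the knob; z up. Notch 16 wide, 15 deep in its +y edge at x = 20 mm for the board's tongue. Notch 22 wide, 14 deep in its -x edge.
- walnut_cell (a point): Middle of the dark brown walnut cell's floor, where the dark brown walnut piece's origin belongs, its axes along the board's (no other turn fits; 2 mm play each way); at (45, 45, 6) mm in the board's frame. A fixed tongue 12 mm wide, 12 long enters the cell from the +y side at x = 20 mm from here. Tabs enter the next piece's notch.
- oil_bottle: Bystander: brown bottle 47 mm across, 116 mm tall, standing; origin at its foot
- tape_roll: Bystander: roll of masking tape lying flat, 104 mm across, 25 mm high; origin at the centre of its underside

How it is judged:
By the outcome, as a careful person would: the job done as asked, in the order asked, and still so for the second after the job is handed in, with the robot touching nothing.
Of red_piece, yellow_piece, green_piece, white_piece, walnut_piece only 3 to 5 are there at a start; the rules pass over those that are not, and their reading is None.
At some moment in a run one of red_piece, yellow_piece, green_piece, white_piece, walnut_piece may be knocked a few centimetres aside while the robot is not near it.
It also fails if it takes over 210 s, if anything falls off the work surface, if the arm or the gripper's body presses on something with over 40 N, if the wrist force passes 120 N, or if a joint passes its speed limit or range.

## Robot

A 6-joint arm with a two-finger parallel gripper is mounted at the origin on a cart in front of the work surface, level with it; the furniture and walls round the work are solid. World frame = base frame: x ahead of the robot, y to its left, z up, the work surface at z = 0. Lengths are in m, angles in rad, forces in N, time in s.
With the tool pointing down it reaches from about 0.3 to 0.875 m from the base axis. Payload 6.4 kg.
Tool frame: the origin (TCP) lies where the fingers leave the gripper's body, on its centre line; the fingertips stand 64 mm ahead of it and the grasp point (between the pads) lies 45 mm ahead of it; z points along the fingers, y is the line along which they close (so a half turn about z gives the same grasp; the last joint's range is limited). The gripper opens to 88 mm and grips with 3 to 60 N. Pads are 18 mm wide; open, the fingers measure 123 mm over their backs; the gripper's body (75 mm by 187 mm) begins 45 mm behind the grasp point.
Start: joints at [0.977, 0.181, 1.607, -0, 1.354, -0.206], TCP at [0.217, 0.532, 0.303] pointing down, gripper open.
Joint ranges: [-2.99, 2.99], [-0.89, 2.07], [0.3, 2.58], [-1.14, 4.28], [0, 2.63], [-3.12, 3.12]. Speed limits (rad/s): [2.57, 2.57, 3.01, 3.14, 3.14, 3.14].

## Interface

Orientations are given as a 3x3 rotation matrix whose columns are the frame's x, y, z axes.
In Python, from workcell import state, snapshot, camera_model, job_done, boxes_of, spot_point gives the robot as it stands.
- The arm moves only by the shell command python3 -m crank 'ROWS'. ROWS is a JSON object whose one key "commands" holds a list of rows, each an object of numbers: "dx", "dy", "dz": the shift along the tool's x, y, z in units of 30 mm (1.0 is 30 mm); "yaw": the turn about the tool's z in degrees; "fingers": the finger opening in mm, from 0 to 88.1. A call has exactly 5 rows; each row shifts and turns the commanded pose from where the row before left it, along the tool's axes as they then stand; what a row does not reach is not made up. A row lasts 1/12 s, in which the tool goes at most 41.7 mm and 7.16 degrees, less where a joint would pass 70% of its speed; a pose out of reach is approached as far as the arm can. A call is refused whole if a number of a shift passes 1 or a number of a turn 7.16, either way. A call with a gripper value outside its range is refused whole. The fingers move at their own pace and stop on an object; the grip force is fixed at half the most. Time passes only in rows, so rows that do not move let the fingers close, or fill a call up. It gives the time, the measured TCP pose, the force, the opening and the grip force at its end, in the units of the state.
- state(): the state, without advancing time (a new reading comes with each control period).
- snapshot(name): name is "scene" or "top" or "wrist"; returns (picture, depth): 384x512x3 uint8, red, green, blue; 384x512 float32, m along the optical axis (not along the pixel's ray), 0 where there is no reading.
- camera_model(name): a dict with "fovy" (degrees; the focal length in pixels is half the picture's height over the tangent of half this angle, whatever the lens; pixels are square), "cx", "cy" (the principal point, pixels), "k1" (the pictures are not rectified: a ray, as slopes to the right and down, at radius r is drawn at 1 + k1 r^2 times it, then the intrinsics apply), "rvec" (rotation vector, rad) and "tvec" (3), from world to camera coordinates, as OpenCV has them. Camera axes: x right, y down, z forward; pixel columns grow to the right and rows downward; lengths in m; the calibration is good to about 2 mm. A picture is of the moment at which its call begins: read the wrist's pose just before it. camera_model takes no time and is no camera call; for the wrist camera it gives the pose at the moment of the call.
- job_done(): hands the job in; it is judged then, once.
Trained networks look in the newest picture that a camera, given by its name, has taken for a name from the list of things; names that differ only in an ending like _2 or _b are one class to them, and where a whole thing is asked for, a point or a joint stands for the part that bears it (a point fixed in the world has none). Each returns a list of dicts, best first, with "p" (0 to 1); they miss things now and then, are a little off and sometimes report something else, mostly with a low value. They report only what shows in the picture. A call takes as long as a camera call.
- boxes_of(label, camera): "point" ([x, y, z] in m, in world coordinates, good to about 4 mm: the middle of the surface that is visible of it).
- spot_point(label, camera): "point" ([x, y, z] in m, in world coordinates, good to about 4 mm: a listed point, or the origin of a listed thing).
The state is a dict: "t": time; "joint_pos": joint angles; "qd": joint speeds; "effort": joint torques, N m; "tcp_pos": TCP position; "orientation": TCP orientation; "force": force on the tool from outside, world axes, zero at the start; "wrist_torque": the same for the moment, N m; "width": finger opening in m; "grasp_force": force on a finger pad.
Only numpy, scipy, OpenCV 4.12 (cv2) and the standard library are available. Lean on these libraries where they do the work, as an engineer would, in place of code of your own. Each camera call takes 0.05 s, during which the arm holds its last target. There are 200 camera calls.

## Working session

There is one attempt and no reset: what is moved stays moved. The work goes in short steps, Python scripts to look and compute and a shell command to move; the robot and the scene stay as the last step left them, time stands still between calls to the robot, and variables do not carry over. Pictures are saved under pics/ and viewed, at most 14 in all, crops included, and the job is handed in when it is done.

```bash
ls; mkdir -p pics
cat > h.py <<'E'
import numpy as np, cv2
from workcell import *
def save(name,fn):
    p,d=snapshot(name); cv2.imwrite('pics/'+fn,p[:,:,::-1]); np.save('pics/'+fn+'.npy',d); return p,d
def world(m,d):
    h,w=d.shape; f=h/2/np.tan(np.radians(m['fovy'])/2)
    v,u=np.mgrid[:h,:w]; x=(u-m['cx'])/f; y=(v-m['cy'])/f; X,Y=x.copy(),y.copy()
    for _ in range(8):
        s=1+m['k1']*(X*X+Y*Y); X,Y=x/s,y/s
    P=np.stack([X*d,Y*d,d],-1); R=cv2.Rodrigues(np.array(m['rvec'],float))[0]
    return (P-np.array(m['tvec']).ravel())@R
E
python3 - <<'E'
from h import *
s=state(); print(s)
for c in('top','scene'):
    save(c,c+'0.png')
for l in ['board','mark','slide_grip','red_piece','yellow_piece','green_piece','white_piece','walnut_piece','red_cell','yellow_cell','green_cell','white_cell','walnut_cell','oil_bottle','tape_roll']:
    print(l,[(np.round(r['point'],3).tolist(),round(r['p'],2)) for r in spot_point(l,'top')[:2]])
a=np.hstack([cv2.imread('pics/top0.png')]); cv2.imwrite('pics/top0b.png',cv2.resize(a,(800,600)))
E
```

```text
pics
{'t': 0.0, 'joint_pos': array([ 9.76654100e-01,  1.81519005e-01,  1.60797705e+00, -5.15609964e-06,
        1.35375571e+00, -2.06300804e-01]), 'qd': array([ 9.29362320e-04, -1.30834879e-03,  2.56180052e-03, -1.71259380e-04,
       -5.00840161e-04,  2.49348742e-05]), 'effort': array([ 5.96606405e-04, -4.33844125e+01, -3.41865706e+01,  7.02071004e-02,
        3.82549851e-02, -1.47104952e-04]), 'tcp_pos': array([0.21721324, 0.53195588, 0.30183738]), 'orientation': array([[-9.25727837e-01,  3.78189261e-01, -9.24595459e-04],
       [ 3.78190243e-01,  9.25726873e-01, -1.37760669e-03],
       [ 3.34926805e-04, -1.62496185e-03, -9.99998624e-01]]), 'force': array([ 1.14967997, -0.32988635, -0.14292515]), 'wrist_torque': array([-0.01845604,  0.05791937,  0.07135186]), 'grasp_force': 0.0, 'width': 0.0878829619091866}
board [([0.544, -0.18, 0.004], 0.62)]
mark [([0.5, -0.134, 0.007], 0.22)]
slide_grip [([0.545, -0.174, 0.064], 0.89), ([0.541, -0.179, -0.002], 0.37)]
red_piece [([0.449, 0.284, -0.003], 0.84)]
yellow_piece [([0.585, 0.237, -0.003], 0.83), ([0.448, 0.288, -0.001], 0.6)]
green_piece []
white_piece [([0.461, 0.175, -0.001], 0.83)]
walnut_piece []
red_cell [([0.485, -0.225, 0.002], 0.83)]
yellow_cell [([0.544, -0.224, 0.006], 0.8), ([0.463, 0.174, 0.0], 0.59)]
green_cell [([0.608, -0.222, 0.008], 0.92)]
white_cell [([0.501, -0.132, 0.005], 0.96)]
walnut_cell [([0.589, -0.129, 0.007], 0.93)]
oil_bottle [([0.706, 0.346, 0.001], 0.88), ([0.759, 0.095, 0.002], 0.54)]
tape_roll [([0.759, 0.096, -0.001], 0.9)]
```

View pics/top0b.png

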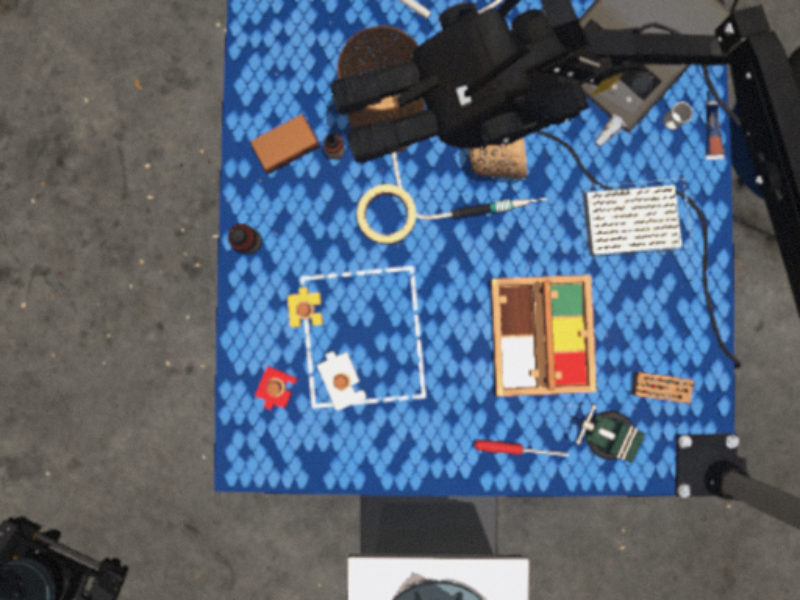

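View pics/scene0.png

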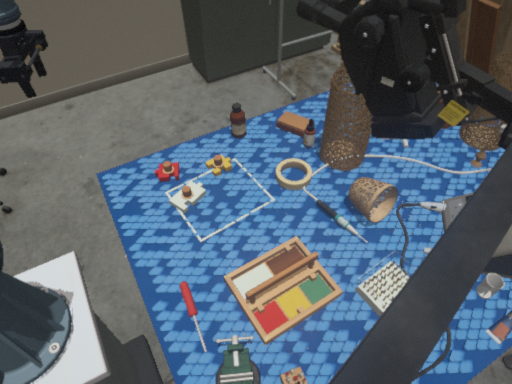

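The top view (800×600) shows the board at about (543,335), red at (275,387), yellow at (304,308), white at (342,381) and the outline centred near (363,337). Green and walnut are absent, and the networks' positions agree with this.

```bash
cat >> h.py <<'E'
from scipy.optimize import minimize
def rect(x0,x1,y0,y1): return (x0,x1,y0,y1)
# slab, add rects, sub rects (mm)
SH={'red':((-28,28,-28,28),[(28,39,-7,7)],[(-18,-2,13,28)]),
'yellow':((-28,28,-28,28),[(28,39,-7,7)],[(-8,8,-28,-13),(-28,-14,-11,11)]),
'white':((-43,43,-28,28),[(43,54,-7,7)],[(-28,-12,-28,-13)])}
def templ(c):
    b,a,s=SH[c]; T=np.zeros((160,160),np.float32)  # 1mm px, idx=[y+80,x+80]
    def f(r,v): T[r[2]+80:r[3]+80,r[0]+80:r[1]+80]=v
    f(b,1); [f(r,1) for r in a]; [f(r,0) for r in s]
    return T
def cmask(img,c):
    h=cv2.cvtColor(img,cv2.COLOR_RGB2HSV).astype(int); H,S,V=h[...,0],h[...,1],h[...,2]
    if c=='red': return ((H<6)|(H>173))&(S>150)&(V>90)
    if c=='yellow': return (H>20)&(H<34)&(S>120)&(V>110)
    return (S<60)&(V>150)
def fitpiece(img,m,c,near,z=.016,rad=.07):
    """rectify the picture onto plane z, around near (1 mm px... 0.5mm), fit template; returns x,y,yawdeg,iou"""
    N=320; g=(np.arange(N)-N/2+.5)*.0005
    gx,gy=np.meshgrid(g+near[0],g+near[1])
    P=np.stack([gx,gy,np.full_like(gx,z)],-1)
    R=cv2.Rodrigues(np.array(m['rvec'],float))[0]; C=P@R.T+np.array(m['tvec']).ravel()
    X,Y=C[...,0]/C[...,2],C[...,1]/C[...,2]; s=1+m['k1']*(X*X+Y*Y); f=192/np.tan(np.radians(m['fovy'])/2)
    r=cv2.remap(img,(f*X*s+m['cx']).astype(np.float32),(f*Y*s+m['cy']).astype(np.float32),cv2.INTER_LINEAR)
    M=cmask(r,c)
    M&=np.hypot(gx-near[0],gy-near[1])<rad
    M=cv2.morphologyEx(M.astype(np.uint8),cv2.MORPH_OPEN,np.ones((3,3)))
    n,l,st,_=cv2.connectedComponentsWithStats(M)
    M=(l==1+np.argmax(st[1:,4])); 
    T=templ(c); W=1-((np.hypot(gx-near[0],gy-near[1])<0)) 
    Mf=cv2.GaussianBlur(M.astype(np.float32),(0,0),2)
    def warp(p):
        a=np.radians(p[2]); dx=(gx-p[0])*1000; dy=(gy-p[1])*1000
        x=np.cos(a)*dx+np.sin(a)*dy; y=-np.sin(a)*dx+np.cos(a)*dy
        return cv2.remap(T,(x+79.5).astype(np.float32),(y+79.5).astype(np.float32),cv2.INTER_LINEAR),np.hypot(x,y)
    def cost(p):
        t,rr=warp((p[0]/1000,p[1]/1000,p[2])); t=cv2.GaussianBlur(t,(0,0),2)
        w=rr>KN # ignore knob region
        return float(np.sum(w*(t-Mf)**2)/np.sum(T)/4)
    KN=24
    c0=np.array([gx[M].mean(),gy[M].mean()])*1000
    best=min(((cost([*c0,a]),a) for a in range(-180,180,10)))
    best=min((minimize(cost,[*c0,a],method='Nelder-Mead',options=dict(initial_simplex=np.array([[*c0,a],[c0[0]+4,c0[1],a],[c0[0],c0[1]+4,a],[*c0,a+6]]),maxiter=150)) for a in [best[1],best[1]+90,best[1]-90,best[1]+180]),key=lambda r:r.fun)
    x,y,a=best.x; return round(x/1000,4),round(y/1000,4),round((a+180)%360-180,1),round(best.fun,3),r,M
E
python3 - <<'E'
from h import *
img=cv2.imread('pics/top0.png')[:,:,::-1].copy(); m=camera_model('top')
for c,n in dict(red=(.449,.284),yellow=(.585,.237),white=(.461,.175)).items(): print(c,fitpiece(img,m,c,n)[:4])
w=camera_model('wrist'); R=cv2.Rodrigues(np.array(w['rvec']))[0]; s=state()
o=-R.T@np.array(w['tvec']).ravel(); print(w['fovy'],'cam in tool',s['orientation'].T@(o-s['tcp_pos']),(R@s['orientation']).T.round(3))
print('top cam at',-cv2.Rodrigues(np.array(m['rvec']))[0].T@np.array(m['tvec']).ravel())
# board points
P=world(m,np.load('pics/top0.png.npy')); D=np.load('pics/top0.png.npy')
b=(P[...,2]>.014)&(P[...,2]<.03)&(abs(P[...,0]-.545)<.14)&(abs(P[...,1]+.18)<.12)
q=P[b][:,:2].astype(np.float32); print(cv2.minAreaRect(q),b.sum())
b=(P[...,2]>.055)&(P[...,2]<.09)&(abs(P[...,0]-.545)<.14)&(abs(P[...,1]+.18)<.12)
q=P[b][:,:2].astype(np.float32); print(cv2.minAreaRect(q),b.sum())
E
```

```text
red (np.float64(0.4495), np.float64(0.2868), np.float64(158.3), np.float64(0.012))
yellow (np.float64(0.5882), np.float64(0.2466), np.float64(-61.7), np.float64(0.228))
white (np.float64(0.4612), np.float64(0.1724), np.float64(23.5), np.float64(0.196))
69.64221882193188 cam in tool [ 0.08015493  0.00130908 -0.0819326 ] [[ 0.001 -0.951 -0.309]
 [ 1.     0.001 -0.   ]
 [ 0.001 -0.309  0.951]]
top cam at [0.54005915 0.05501718 1.33422601]
((0.5614312291145325, -0.18156525492668152), (0.23490938544273376, 0.18429988622665405), 2.754819631576538) 1669
((0.5459511280059814, -0.21382957696914673), (0.09542139619588852, 0.27798303961753845), 88.573974609375) 397
```

```bash
python3 -m crank '{"commands":[{"yaw":-7,"dz":-0.3},{"yaw":-7},{"yaw":-7},{"yaw":-1.2},{}]}'
```

```text
validation failed for argument at $.co...
```

```bash
python3 -m crank '{"commands":[{"dx":0,"dy":0,"dz":0,"yaw":-7,"fingers":88},{"dx":0,"dy":0,"dz":0,"yaw":-7,"fingers":88},{"dx":0,"dy":0,"dz":0,"yaw":-7,"fingers":88},{"dx":0,"dy":0,"dz":0,"yaw":-1.2,"fingers":88},{"dx":0,"dy":0,"dz":0,"yaw":0,"fingers":88}]}'
python3 -m crank '{"commands":[{"dx":-0.9,"dy":-0.9,"dz":0,"yaw":0,"fingers":88},{"dx":-0.9,"dy":-0.9,"dz":0,"yaw":0,"fingers":88},{"dx":-0.9,"dy":-0.9,"dz":0,"yaw":0,"fingers":88},{"dx":-0.9,"dy":-0.9,"dz":0,"yaw":0,"fingers":88},{"dx":-0.9,"dy":-0.9,"dz":0,"yaw":0,"fingers":88}]}'
python3 -m crank '{"commands":[{"dx":-0.9,"dy":-0.9,"dz":0,"yaw":0,"fingers":88},{"dx":-0.9,"dy":-0.9,"dz":0,"yaw":0,"fingers":88},{"dx":-0.9,"dy":-0.9,"dz":0,"yaw":0,"fingers":88},{"dx":-0.9,"dy":-0.9,"dz":0,"yaw":0,"fingers":88},{"dx":-0.9,"dy":-0.9,"dz":0,"yaw":0,"fingers":88}]}'
python3 -m crank '{"commands":[{"dx":0,"dy":-0.9,"dz":0,"yaw":0,"fingers":88},{"dx":0,"dy":-0.3,"dz":0,"yaw":0,"fingers":88},{"dx":0,"dy":0,"dz":0,"yaw":0,"fingers":88},{"dx":0,"dy":0,"dz":0,"yaw":0,"fingers":88},{"dx":0,"dy":0,"dz":0,"yaw":0,"fingers":88}]}'
python3 - <<'E'
from h import *
m=camera_model('wrist'); np.save('pics/w1m.npy',m,allow_pickle=True)
p,d=save('wrist','w1.png')
out=[]
for c,n in dict(red=(.449,.286),yellow=(.585,.237),white=(.461,.173)).items():
    r=fitpiece(p,m,c,n); print(c,r[:4]); out.append(r[4]); out.append(np.repeat(r[5][...,None]*np.uint8(255),3,2))
v=np.vstack([np.hstack(out[0:6:2]),np.hstack(out[1:6:2])]); cv2.imwrite('pics/w1f.png',cv2.resize(v,(800,533))[:,:,::-1])
E
```

```text
t: 1.27
tcp_pos: [0.2175, 0.5323, 0.3027]
orientation: [[-1.0, 0.002, 0.0], [0.002, 1.0, 0.0], [-0.0, 0.0, -1.0]]
force: [-0.2, -0.2, -0.2]
width: 0.0881
grasp_force: 0.0
t: 1.68
tcp_pos: [0.3532, 0.396, 0.3029]
orientation: [[-1.0, 0.004, 0.0], [0.004, 1.0, 0.0], [-0.0, 0.0, -1.0]]
force: [1.4, 0.1, -0.0]
width: 0.0878
grasp_force: 0.0
t: 2.1
tcp_pos: [0.4884, 0.2607, 0.303]
orientation: [[-1.0, 0.004, 0.0], [0.004, 1.0, 0.0], [-0.0, 0.0, -1.0]]
force: [0.2, -0.0, 1.4]
width: 0.0879
grasp_force: 0.0
t: 2.52
tcp_pos: [0.4868, 0.2274, 0.3029]
orientation: [[-1.0, 0.0, 0.0], [0.0, 1.0, 0.001], [-0.0, 0.001, -1.0]]
force: [-0.0, 0.7, -0.6]
width: 0.0876
grasp_force: 0.0
red (np.float64(0.4495), np.float64(0.2879), np.float64(158.2), np.float64(0.004))
yellow (np.float64(0.5882), np.float64(0.248), np.float64(-60.6), np.float64(0.217))
white (np.float64(0.4616), np.float64(0.1734), np.float64(23.4), np.float64(0.13))
```

View pics/w1f.png

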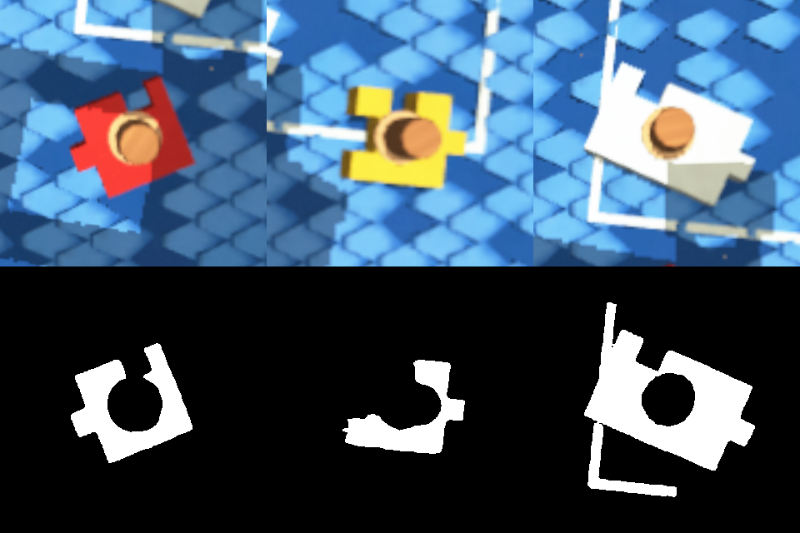

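View pics/w1.png

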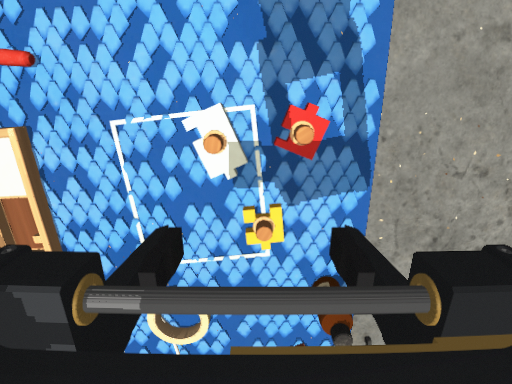

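Rectified view: red's tab points −x, yellow's +x with its notch toward −y, and white's at roughly +23°. The yellow and white masks were corrupted by single-component filtering and the outline, so I'll fix that and look at the board.

```bash
python3 - <<'E'
s=open('h.py').read()
s=s.replace("cv2.MORPH_OPEN,np.ones((3,3)))","cv2.MORPH_OPEN,np.ones((17,17)) if c=='white' else np.ones((3,3)))")
s=s.replace("M=(l==1+np.argmax(st[1:,4])); ","M=(st[l,4]>150)&(l>0)")
open('h.py','w').write(s)
from h import *
p=cv2.imread('pics/w1.png')[:,:,::-1].copy(); m=np.load('pics/w1m.npy',allow_pickle=True).item()
for c,n in dict(red=(.449,.286),yellow=(.585,.245),white=(.461,.173)).items():
    print(c,fitpiece(p,m,c,n)[:4])
P=world(m,np.load('pics/w1.png.npy'))
for n in [(.4495,.2879),(.461,.173),(.587,.245)]:
    k=(np.hypot(P[...,0]-n[0],P[...,1]-n[1])<.022)&(P[...,2]>.037)&(P[...,2]<.06); print('knob',k.sum(),P[k].mean(0).round(4))
k=(np.hypot(P[...,0]-.5,P[...,1]-.1)<.03);print('table z',np.median(P[k][:,2]),P[k][:,2].std())
E
python3 -m crank '{"commands":[{"dx":0,"dy":-1,"dz":0,"yaw":0,"fingers":88},{"dx":0,"dy":-1,"dz":0,"yaw":0,"fingers":88},{"dx":0,"dy":-1,"dz":0,"yaw":0,"fingers":88},{"dx":0,"dy":-1,"dz":0,"yaw":0,"fingers":88},{"dx":0,"dy":-1,"dz":0,"yaw":0,"fingers":88}]}' >/dev/null
python3 -m crank '{"commands":[{"dx":0,"dy":-1,"dz":0,"yaw":0,"fingers":88},{"dx":0,"dy":-1,"dz":0,"yaw":0,"fingers":88},{"dx":0,"dy":-1,"dz":0,"yaw":0,"fingers":88},{"dx":0,"dy":-1,"dz":0,"yaw":0,"fingers":88},{"dx":0,"dy":-1,"dz":0,"yaw":0,"fingers":88}]}' >/dev/null
python3 -m crank '{"commands":[{"dx":0,"dy":-1,"dz":0,"yaw":0,"fingers":88},{"dx":0,"dy":-1,"dz":0,"yaw":0,"fingers":88},{"dx":0,"dy":-1,"dz":0,"yaw":0,"fingers":88},{"dx":0,"dy":0,"dz":0,"yaw":0,"fingers":88},{"dx":0,"dy":0,"dz":0,"yaw":0,"fingers":88}]}'
cat >> h.py <<'E'
def boardT():
    T=np.zeros((260,260),np.float32)
    def f(x0,x1,y0,y1,v): T[y0+130:y1+130,x0+130:x1+130]=v
    f(-102,102,-87,87,1); f(-90,90,-75,-15,0); f(-90,90,15,75,0)
    for x in(-70,70): f(x-6,x+6,-27,-15,1)
    f(-6,6,-75,-63,1); f(-65-6,-65+6,15,27,1); f(65-6,65+6,63,75,1)
    # dividers are not stated: none
    return T
def fitboard(P,near=(.545,-.178),zlo=.016,zhi=.03,yaw0=0):
    k=(abs(P[...,0]-near[0])<.135)&(abs(P[...,1]-near[1])<.12)
    q=P[k]; on=q[(q[:,2]>zlo)&(q[:,2]<zhi)]; off=q[(q[:,2]<.011)]
    T=cv2.GaussianBlur(boardT(),(0,0),1.5)
    def look(p,pts):
        a=np.radians(p[2]); d=pts[:,:2]*1000-p[:2]
        x=np.cos(a)*d[:,0]+np.sin(a)*d[:,1]; y=-np.sin(a)*d[:,0]+np.cos(a)*d[:,1]
        return cv2.remap(T,(x+129.5).astype(np.float32)[:,None],(y+129.5).astype(np.float32)[:,None],cv2.INTER_LINEAR)
    cost=lambda p: float(-look(p,on).mean()+look(p,off).mean())
    n=np.array(near)*1000
    r=min((minimize(cost,[*(n+o),yaw0+a],method='Nelder-Mead',options=dict(initial_simplex=[[*(n+o),yaw0+a],[n[0]+o[0]+4,n[1]+o[1],a+yaw0],[n[0]+o[0],n[1]+o[1]+4,a+yaw0],[*(n+o),yaw0+a+3]])) for a in(-4,0,4) for o in([0,0],[4,4],[-4,-4])),key=lambda r:r.fun)
    return r.x.round(2),round(r.fun,3),len(on)
def wfromboard(b,xy):
    a=np.radians(b[2]); return np.array(b[:2])+np.array([[np.cos(a),-np.sin(a)],[np.sin(a),np.cos(a)]])@np.array(xy)
E
python3 - <<'E'
from h import *
m=camera_model('wrist'); np.save('pics/w2m.npy',m,allow_pickle=True)
p,d=save('wrist','w2.png'); P=world(m,d)
b=fitboard(P); print(b)
P2=world(camera_model('top'),np.load('pics/top0.png.npy')); print('top',fitboard(P2))
for c,xy in dict(red=(-60,-45),yellow=(0,-45),green=(60,-45),white=(-45,45),walnut=(45,45),slide=(0,0)).items():
    l=c+'_cell' if c!='slide' else 'slide_grip'
    print(c,wfromboard(b[0],xy).round(1),[np.round(r['point'],3).tolist() for r in spot_point(l,'wrist')[:1]])
E
```

```text
red (np.float64(0.4495), np.float64(0.2879), np.float64(158.2), np.float64(0.004))
yellow (np.float64(0.5844), np.float64(0.2395), np.float64(5.7), np.float64(0.012))
white (np.float64(0.4615), np.float64(0.1734), np.float64(23.0), np.float64(0.015))
knob 275 [0.4495 0.2879 0.0417]
knob 280 [0.4617 0.1742 0.0417]
knob 202 [0.5838 0.24   0.0413]
table z -0.0020191773864001953 0.0022081826286452955
t: 3.82
tcp_pos: [0.4875, -0.1638, 0.3027]
orientation: [[-1.0, 0.002, 0.0], [0.002, 1.0, 0.0], [-0.0, 0.0, -1.0]]
force: [-0.8, 0.5, 0.1]
width: 0.0879
grasp_force: 0.0
(array([ 545.19, -177.23,    2.95]), np.float64(-0.86), 5928)
top (array([ 545.02, -177.51,    3.04]), np.float64(-0.872), 1607)
red [ 487.6 -225.3] [[0.489, -0.229, 0.005]]
yellow [ 547.5 -222.2] [[0.548, -0.222, 0.003]]
green [ 607.4 -219.1] [[0.604, -0.221, 0.008]]
white [ 497.9 -134.6] [[0.5, -0.136, 0.01]]
walnut [ 587.8 -130. ] [[0.589, -0.132, 0.003]]
slide [ 545.2 -177.2] [[0.542, -0.181, 0.055]]
```

View pics/w2.png

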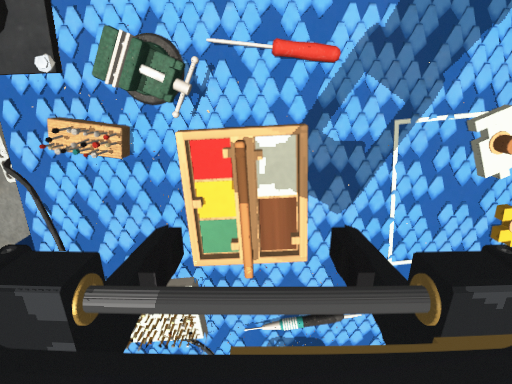

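Wrist view: board rim at columns 178–308, rows 125–265, with the cells in the expected order. Both cameras give the board pose as (545.1, −177.4) mm, yaw 3.0°, and the network's cell points agree. I'm going to hover over the white piece.

```bash
python3 -m crank '{"commands":[{"dx":0.1,"dy":1,"dz":0.2,"yaw":0,"fingers":70},{"dx":0.1,"dy":1,"dz":0.2,"yaw":0,"fingers":70},{"dx":0.1,"dy":1,"dz":0.2,"yaw":0,"fingers":70},{"dx":0.1,"dy":1,"dz":0.2,"yaw":0,"fingers":70},{"dx":0.1,"dy":1,"dz":0.2,"yaw":0,"fingers":70}]}' >/dev/null
python3 -m crank '{"commands":[{"dx":0.1,"dy":1,"dz":0.2,"yaw":0,"fingers":70},{"dx":0.1,"dy":1,"dz":0.2,"yaw":0,"fingers":70},{"dx":0.1,"dy":1,"dz":0.2,"yaw":0,"fingers":70},{"dx":0.06,"dy":1,"dz":0.2,"yaw":0,"fingers":70},{"dx":0,"dy":1,"dz":0.2,"yaw":0,"fingers":70}]}' >/dev/null
python3 -m crank '{"commands":[{"dx":0,"dy":1,"dz":0,"yaw":0,"fingers":70},{"dx":0,"dy":0.25,"dz":0,"yaw":-2,"fingers":70},{"dx":0,"dy":0,"dz":0,"yaw":-7,"fingers":70},{"dx":0,"dy":0,"dz":0,"yaw":-7,"fingers":70},{"dx":0,"dy":0,"dz":0,"yaw":-7,"fingers":70}]}' >/dev/null
python3 -m crank '{"commands":[{"dx":0,"dy":0,"dz":0,"yaw":0,"fingers":70},{"dx":0,"dy":0,"dz":0,"yaw":0,"fingers":70},{"dx":0,"dy":0,"dz":0,"yaw":0,"fingers":70},{"dx":0,"dy":0,"dz":0,"yaw":0,"fingers":70},{"dx":0,"dy":0,"dz":0,"yaw":0,"fingers":70}]}'
cat >> h.py <<'E'
def togo(x,y,z,heading):
    s=state(); R=s['orientation']; h=np.degrees(np.arctan2(R[1,0],R[0,0]))
    d=R.T@(np.array([x,y,z])-s['tcp_pos'])/.03
    print('t',round(s['t'],2),'tcp',s['tcp_pos'].round(4),'heading',h.round(2),'units to go (now axes)',d.round(2),'yaw',round(-((heading-h+180)%360-180),2))
def lookpiece(c,near,fn,hoff=180,z=.083):
    m=camera_model('wrist'); p,d=save('wrist',fn); P=world(m,d)
    f=fitpiece(p,m,c,near); k=(np.hypot(P[...,0]-near[0],P[...,1]-near[1])<.03)&(P[...,2]>.036)&(P[...,2]<.06)
    print(c,[float(v) for v in f[:4]],'knob',k.sum(),P[k].mean(0).round(4)); togo(f[0],f[1],z,f[2]+hoff); return f
E
python3 -c "
from h import *
lookpiece('white',(.4616,.1736),'w3.png')"
```

```text
t: 5.83
tcp_pos: [0.4616, 0.1736, 0.2428]
orientation: [[-0.921, -0.389, 0.0], [-0.389, 0.921, -0.0], [-0.0, -0.0, -1.0]]
force: [0.4, -0.5, 0.4]
width: 0.0699
grasp_force: 0.0
white [0.4611, 0.1732, 23.4, 0.02] knob 379 [0.4611 0.1736 0.0416]
t 5.88 tcp [0.4615 0.1736 0.2427] heading -157.09 units to go (now axes) [ 0.02 -0.01  5.32] yaw -0.49
```

```bash
python3 -m crank '{"commands":[{"dx":0.02,"dy":0,"dz":1,"yaw":-0.4,"fingers":70},{"dx":0,"dy":0,"dz":1,"yaw":0,"fingers":70},{"dx":0,"dy":0,"dz":1,"yaw":0,"fingers":70},{"dx":0,"dy":0,"dz":1,"yaw":0,"fingers":60},{"dx":0,"dy":0,"dz":0.8,"yaw":0,"fingers":60}]}'
python3 -m crank '{"commands":[{"dx":0,"dy":0,"dz":0.5,"yaw":0,"fingers":60},{"dx":0,"dy":0,"dz":0,"yaw":0,"fingers":10},{"dx":0,"dy":0,"dz":0,"yaw":0,"fingers":10},{"dx":0,"dy":0,"dz":0,"yaw":0,"fingers":10},{"dx":0,"dy":0,"dz":0,"yaw":0,"fingers":10}]}'
python3 -m crank '{"commands":[{"dx":0,"dy":0,"dz":0,"yaw":0,"fingers":10},{"dx":0,"dy":0,"dz":-0.5,"yaw":0,"fingers":10},{"dx":0,"dy":0,"dz":-1,"yaw":0,"fingers":10},{"dx":0,"dy":0,"dz":-1,"yaw":0,"fingers":10},{"dx":0,"dy":0,"dz":-0.8,"yaw":0,"fingers":10}]}'
python3 -c "
from h import *
togo(.4979,-.1346,.17,183)"
```

```text
t: 6.3
tcp_pos: [0.4603, 0.1733, 0.0968]
orientation: [[-0.918, -0.396, -0.001], [-0.396, 0.918, -0.0], [0.001, 0.0, -1.0]]
force: [-0.2, -0.8, -1.0]
width: 0.0609
grasp_force: 0.0
t: 6.72
tcp_pos: [0.4621, 0.1737, 0.0852]
orientation: [[-0.918, -0.397, 0.003], [-0.397, 0.918, 0.0], [-0.003, -0.001, -1.0]]
force: [-0.3, -0.3, 1.0]
width: 0.0353
grasp_force: 0.0
t: 7.13
tcp_pos: [0.4614, 0.1736, 0.1854]
orientation: [[-0.918, -0.397, 0.002], [-0.397, 0.918, 0.0], [-0.002, -0.001, -1.0]]
force: [0.6, -0.0, -0.4]
width: 0.0231
grasp_force: 30.0
t 7.13 tcp [0.4614 0.1736 0.1854] heading -156.62 units to go (now axes) [ 2.96 -9.91  0.51] yaw 20.38
```

```bash
python3 -m crank '{"commands":[{"dx":0,"dy":0,"dz":0,"yaw":7,"fingers":10},{"dx":0,"dy":0,"dz":0,"yaw":7,"fingers":10},{"dx":0,"dy":0,"dz":0,"yaw":6.4,"fingers":10},{"dx":0,"dy":0,"dz":0,"yaw":0,"fingers":10},{"dx":0,"dy":0,"dz":0,"yaw":0,"fingers":10}]}'
python3 -c "
from h import *
togo(.4979,-.1346,.17,183)
s=state();m=camera_model('wrist');p,d=save('wrist','w4.png');P=world(m,d)
z=s['tcp_pos'][2]-.067
print([float(v) for v in fitpiece(p,m,'white',s['tcp_pos'][:2],z=z)[:4]])
k=(np.hypot(P[...,0]-s['tcp_pos'][0],P[...,1]-s['tcp_pos'][1])<.06)&(P[...,2]>.05)&(P[...,2]<.14)
print(np.percentile(P[k][:,2],[5,20,50,80,95]).round(4), 'expected slab top',z)
"
```

```text
t: 7.55
tcp_pos: [0.4611, 0.1736, 0.1834]
orientation: [[-0.998, -0.055, 0.001], [-0.055, 0.998, 0.0], [-0.001, 0.0, -1.0]]
force: [-0.4, -0.2, -0.6]
width: 0.0227
grasp_force: 30.0
t 7.55 tcp [0.4611 0.1736 0.1834] heading -176.82 units to go (now axes) [ -0.65 -10.32   0.45] yaw 0.18
[0.4589, 0.1741, -176.6, 0.264]
[0.1001 0.1052 0.106  0.1294 0.1333] expected slab top 0.11640255002428235
```

View pics/w4.png

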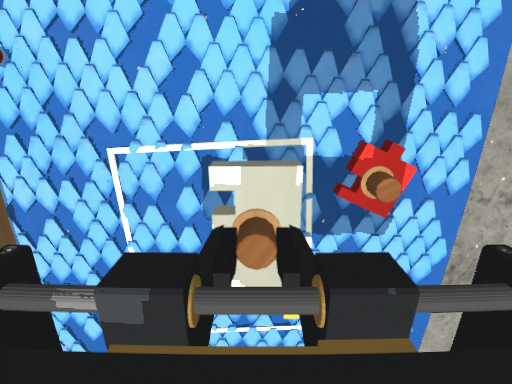

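The white piece is held level, gripped a bit high on the knob, with its far edge square to the tool at row 163. I'll measure the in-hand offset from depth.

```bash
cat >> h.py <<'E'
def fitheld(P,c,zt,near,yaw0):
    k=np.hypot(P[...,0]-near[0],P[...,1]-near[1])<.09
    q=P[k]; on=q[abs(q[:,2]-zt)<.005]; off=q[q[:,2]<zt-.025]
    T=cv2.GaussianBlur(templ(c),(0,0),1.5)
    def look(p,pts):
        a=np.radians(p[2]); d=pts[:,:2]*1000-p[:2]
        x=np.cos(a)*d[:,0]+np.sin(a)*d[:,1]; y=-np.sin(a)*d[:,0]+np.cos(a)*d[:,1]
        return cv2.remap(T,(x+79.5).astype(np.float32)[:,None],(y+79.5).astype(np.float32)[:,None],cv2.INTER_LINEAR)
    cost=lambda p: float(-look(p,on).sum()+look(p,off).sum())/len(on)
    n=np.array(near)*1000
    best=None
    for o in([0,0],[3,3],[-3,-3],[3,-3],[-3,3]):
        x0=np.array([n[0]+o[0],n[1]+o[1],yaw0])
        r=minimize(cost,x0,method='Nelder-Mead',options=dict(initial_simplex=[x0,x0+[3,0,0],x0+[0,3,0],x0+[0,0,4]]))
        if best is None or r.fun<best.fun: best=r
    return best.x.round(2),round(best.fun,3),len(on)
def held(c,yaw0,fn,tgt=None):
    s=state();m=camera_model('wrist');p,d=save('wrist',fn);P=world(m,d); t=s['tcp_pos']
    k=(np.hypot(P[...,0]-t[0],P[...,1]-t[1])<.05)&(P[...,2]>t[2]-.09)&(P[...,2]<t[2]-.065)
    zt=np.median(P[k][:,2]); r=fitheld(P,c,zt,t[:2],yaw0)
    print('slab top',zt.round(4),'= tcp -',(t[2]-zt).round(4),r,'offset from tcp mm',(r[0][:2]-t[:2]*1000).round(2))
E
python3 -c "
from h import *
held('white',3,'w5.png')"
# over the cell
python3 -m crank '{"commands":[{"dx":-0.1,"dy":-1,"dz":0,"yaw":0,"fingers":10},{"dx":-0.1,"dy":-1,"dz":0,"yaw":0,"fingers":10},{"dx":-0.1,"dy":-1,"dz":0,"yaw":0,"fingers":10},{"dx":-0.1,"dy":-1,"dz":0,"yaw":0,"fingers":10},{"dx":-0.1,"dy":-1,"dz":0,"yaw":0,"fingers":10}]}'>/dev/null
python3 -m crank '{"commands":[{"dx":-0.1,"dy":-1,"dz":0,"yaw":0.2,"fingers":10},{"dx":-0.05,"dy":-1,"dz":0,"yaw":0,"fingers":10},{"dx":0,"dy":-1,"dz":0,"yaw":0,"fingers":10},{"dx":0,"dy":-1,"dz":0,"yaw":0,"fingers":10},{"dx":0,"dy":-1,"dz":0,"yaw":0,"fingers":10}]}'>/dev/null
python3 -m crank '{"commands":[{"dx":0,"dy":-0.3,"dz":0,"yaw":0,"fingers":10},{"dx":0,"dy":0,"dz":0,"yaw":0,"fingers":10},{"dx":0,"dy":0,"dz":0,"yaw":0,"fingers":10},{"dx":0,"dy":0,"dz":0,"yaw":0,"fingers":10},{"dx":0,"dy":0,"dz":0,"yaw":0,"fingers":10}]}'>/dev/null
python3 -c "
from h import *
held('white',3,'w6.png')
togo(.4979,-.1346,.0994,183)"
```

```text
slab top 0.1055 = tcp - 0.0777 (array([461.51, 175.52,   4.73]), np.float64(-0.743), 5912) offset from tcp mm [0.47 1.99]
slab top 0.1048 = tcp - 0.0777 (array([ 495.91, -130.61,    4.59]), np.float64(-0.759), 5913) offset from tcp mm [0.04 1.93]
t 8.95 tcp [ 0.496  -0.1326  0.1826] heading -177.1 units to go (now axes) [-0.06 -0.07  2.77] yaw -0.1
```

```bash
cat >> h.py <<'E'
def edges(P,zt,h,near,hx,hy,yaw):
    """edges in tool-aligned frame (yaw deg), mm rel. to near"""
    q=P[(np.hypot(P[...,0]-near[0],P[...,1]-near[1])<.09)&(abs(P[...,2]-zt)<.004)]
    a=np.radians(yaw); d=(q[:,:2]-near)*1000; x=np.cos(a)*d[:,0]+np.sin(a)*d[:,1]; y=-np.sin(a)*d[:,0]+np.cos(a)*d[:,1]
    for nm,u,v,sg in(('x-',y,x,-1),('x+',y,x,1),('y-',x,y,-1),('y+',x,y,1)):
        L=[]
        for b in range(-44,44,2):
            w=v[(u>=b)&(u<b+2)]
            if len(w)>8: L.append((b+1,sg*np.percentile(sg*w,98)))
        print(nm,[(int(i),round(float(j),1)) for i,j in L][::2])
E
python3 -c "
from h import *
s=state();m=camera_model('wrist');P=world(m,np.load('pics/w6.png.npy'))
edges(P,.1048,0,s['tcp_pos'][:2],0,0,2.9)"
```

```text
x- [(-27, -40.8), (-23, -41.1), (-19, -41.2), (-15, -41.1), (-11, -40.9), (-7, -41.2), (-3, -41.2), (1, -41.2), (5, -41.3), (9, -41.2), (13, -41.3), (17, -41.2), (21, -41.4), (25, -41.4), (29, -41.4)]
x+ [(-27, -1.5), (-23, -2.9), (-19, -2.3), (-15, 42.5), (-11, 42.2), (-7, 42.0), (-3, 42.6), (1, 42.1), (5, 41.9), (9, 42.5), (13, 42.3), (17, 42.6), (21, -3.1), (25, -3.6), (29, -1.7)]
y- [(-41, -25.7), (-37, -25.8), (-33, -25.6), (-29, -25.8), (-25, -11.1), (-21, -11.1), (-17, -10.7), (-13, -10.8), (-9, -26.0), (-5, -25.5), (-1, -26.5), (25, -11.5), (29, -11.6), (33, -12.4), (37, -13.9), (41, -14.7)]
y+ [(-41, 28.0), (-37, 28.0), (-33, 27.8), (-29, 28.0), (-25, 28.1), (-21, 28.3), (-17, 28.6), (-13, 28.6), (-9, 27.8), (-5, 28.5), (-1, 29.5), (25, 14.6), (29, 14.9), (33, 15.9), (37, 16.1), (41, 17.1)]
```

```bash
python3 -m crank '{"commands":[{"dx":-0.04,"dy":-0.08,"dz":0.5,"yaw":0,"fingers":10},{"dx":0,"dy":0,"dz":0.7,"yaw":0,"fingers":10},{"dx":0,"dy":0,"dz":0.6,"yaw":0,"fingers":10},{"dx":0,"dy":0,"dz":0.2,"yaw":0,"fingers":10},{"dx":0,"dy":0,"dz":0.1,"yaw":0,"fingers":10}]}'
python3 -m crank '{"commands":[{"dx":0,"dy":0,"dz":0.15,"yaw":0,"fingers":10},{"dx":0,"dy":0,"dz":0.15,"yaw":0,"fingers":10},{"dx":0,"dy":0,"dz":0.15,"yaw":0,"fingers":10},{"dx":0,"dy":0,"dz":0,"yaw":0,"fingers":10},{"dx":0,"dy":0,"dz":0,"yaw":0,"fingers":10}]}'
python3 -c "
from h import *
togo(.4974,-.1350,.0994,183)"
```

```text
t: 9.37
tcp_pos: [0.4966, -0.1352, 0.1186]
orientation: [[-0.999, -0.05, -0.002], [-0.05, 0.999, 0.001], [0.002, 0.001, -1.0]]
force: [-0.7, 0.1, -0.8]
width: 0.0233
grasp_force: 30.0
t: 9.78
tcp_pos: [0.4974, -0.1365, 0.1064]
orientation: [[-0.999, -0.048, 0.0], [-0.048, 0.999, -0.0], [-0.0, -0.0, -1.0]]
force: [1.0, 1.0, 0.3]
width: 0.0232
grasp_force: 30.0
t 9.78 tcp [ 0.4974 -0.1365  0.1064] heading -177.22 units to go (now axes) [-0.    0.05  0.23] yaw -0.22
```

```bash
python3 -m crank '{"commands":[{"dx":0,"dy":0.02,"dz":0.1,"yaw":0,"fingers":10},{"dx":0,"dy":0,"dz":0.1,"yaw":0,"fingers":10},{"dx":0,"dy":0,"dz":0.02,"yaw":0,"fingers":10},{"dx":0,"dy":0,"dz":0,"yaw":0,"fingers":10},{"dx":0,"dy":0,"dz":0,"yaw":0,"fingers":10}]}'
```

```text
t: 10.2
tcp_pos: [0.4975, -0.1359, 0.0998]
orientation: [[-0.999, -0.048, 0.0], [-0.048, 0.999, -0.0], [-0.0, -0.0, -1.0]]
force: [0.8, -0.1, 1.2]
width: 0.0228
grasp_force: 30.0
```

```bash
python3 -m crank '{"commands":[{"dx":0,"dy":0,"dz":0,"yaw":0,"fingers":34},{"dx":0,"dy":0,"dz":0,"yaw":0,"fingers":34},{"dx":0,"dy":0,"dz":0,"yaw":0,"fingers":34},{"dx":0,"dy":0,"dz":-0.3,"yaw":0,"fingers":34},{"dx":0,"dy":0,"dz":-1,"yaw":0,"fingers":34}]}'
python3 -m crank '{"commands":[{"dx":0,"dy":0,"dz":-1,"yaw":0,"fingers":60},{"dx":0,"dy":0,"dz":-1,"yaw":0,"fingers":60},{"dx":0,"dy":0,"dz":-1,"yaw":0,"fingers":60},{"dx":0,"dy":0,"dz":-0.7,"yaw":0,"fingers":60},{"dx":0,"dy":0,"dz":0,"yaw":0,"fingers":60}]}'
cat >> h.py <<'E'
def seated(b,cells,fn):
    m=camera_model('wrist');p,d=save('wrist',fn);P=world(m,d)
    for c in cells:
        w=wfromboard(b,cells[c])/1000; r=np.hypot(P[...,0]-w[0],P[...,1]-w[1])
        k=(r<.026)&(r>.018)&(P[...,2]<.035); print(c,'slab z',np.percentile(P[k][:,2],[10,50,90]).round(4))
        k=(r<.03)&(P[...,2]>.043)&(P[...,2]<.051); print('  knob',P[k].mean(0).round(4) if k.any() else None,'want',w.round(4))
    r=(abs(P[...,2]-.022)<.006); print(fitboard(P,near=np.array(b[:2])/1000,yaw0=b[2]))
    return p,P
E
python3 -c "
from h import *
seated((545.2,-177.3,3.0),dict(white=(-45,45)),'w7.png')
print(state()['tcp_pos'])"
```

```text
t: 10.62
tcp_pos: [0.4946, -0.1345, 0.1356]
orientation: [[-0.999, -0.048, -0.007], [-0.048, 0.999, 0.004], [0.007, 0.004, -1.0]]
force: [-0.1, -0.3, 0.3]
width: 0.0337
grasp_force: 0.0
t: 11.03
tcp_pos: [0.4996, -0.1369, 0.2556]
orientation: [[-0.999, -0.049, 0.008], [-0.049, 0.999, -0.005], [-0.008, -0.005, -1.0]]
force: [0.6, -0.4, -0.2]
width: 0.0598
grasp_force: 0.0
white slab z [0.0209 0.0221 0.023 ]
  knob [ 0.4983 -0.1344  0.0476] want [ 0.4979 -0.1347]
(array([ 545.6 , -176.96,    2.97]), np.float64(-0.605), 10006)
[ 0.49862415 -0.13644898  0.25293692]
```

View pics/w7.png

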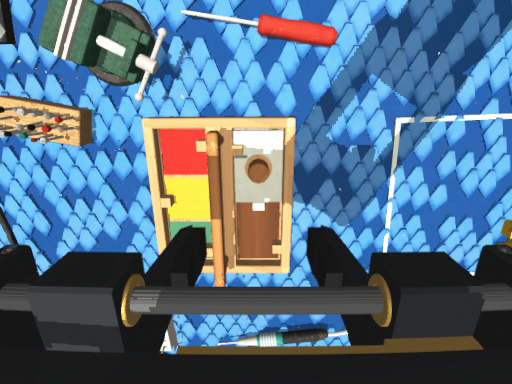

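White is seated: slab z 22 mm and knob at (258,168), the expected place. Next is yellow.

```bash
python3 -m crank '{"commands":[{"dx":-0.3,"dy":1,"dz":0,"yaw":0,"fingers":60},{"dx":-0.3,"dy":1,"dz":0,"yaw":0,"fingers":60},{"dx":-0.3,"dy":1,"dz":0,"yaw":0,"fingers":60},{"dx":-0.3,"dy":1,"dz":0,"yaw":0,"fingers":60},{"dx":-0.3,"dy":1,"dz":0,"yaw":0,"fingers":60}]}'>/dev/null
python3 -m crank '{"commands":[{"dx":-0.3,"dy":1,"dz":0.1,"yaw":0,"fingers":60},{"dx":-0.3,"dy":1,"dz":0.1,"yaw":0,"fingers":60},{"dx":-0.3,"dy":1,"dz":0.1,"yaw":0,"fingers":60},{"dx":-0.3,"dy":1,"dz":0.1,"yaw":0,"fingers":60},{"dx":-0.3,"dy":1,"dz":0,"yaw":0,"fingers":60}]}'>/dev/null
python3 -m crank '{"commands":[{"dx":-0.25,"dy":1,"dz":0,"yaw":0,"fingers":60},{"dx":-0.25,"dy":1,"dz":0,"yaw":0,"fingers":60},{"dx":0,"dy":0.4,"dz":0,"yaw":-2.7,"fingers":60},{"dx":0,"dy":0,"dz":0,"yaw":0,"fingers":60},{"dx":0,"dy":0,"dz":0,"yaw":0,"fingers":60}]}'>/dev/null
python3 -m crank '{"commands":[{"dx":0,"dy":0,"dz":0,"yaw":0,"fingers":60},{"dx":0,"dy":0,"dz":0,"yaw":0,"fingers":60},{"dx":0,"dy":0,"dz":0,"yaw":0,"fingers":60},{"dx":0,"dy":0,"dz":0,"yaw":0,"fingers":60},{"dx":0,"dy":0,"dz":0,"yaw":0,"fingers":60}]}'>/dev/null
python3 -c "
from h import *
lookpiece('yellow',(.5842,.2395),'w8.png')"
```

```text
yellow [0.5845, 0.2389, 5.4, 0.032] knob 384 [0.5847 0.2397 0.0416]
t 12.8 tcp [0.5843 0.2403 0.2378] heading -174.58 units to go (now axes) [ 0.   -0.05  5.16] yaw 0.02
```

```bash
python3 -m crank '{"commands":[{"dx":0,"dy":-0.03,"dz":1,"yaw":0,"fingers":50},{"dx":0,"dy":0,"dz":1,"yaw":0,"fingers":50},{"dx":0,"dy":0,"dz":1,"yaw":0,"fingers":50},{"dx":0,"dy":0,"dz":1,"yaw":0,"fingers":50},{"dx":0,"dy":0,"dz":0.8,"yaw":0,"fingers":50}]}'
python3 -m crank '{"commands":[{"dx":0,"dy":0,"dz":0.36,"yaw":0,"fingers":50},{"dx":0,"dy":0,"dz":0,"yaw":0,"fingers":40},{"dx":0,"dy":0,"dz":0,"yaw":0,"fingers":10},{"dx":0,"dy":0,"dz":0,"yaw":0,"fingers":10},{"dx":0,"dy":0,"dz":0,"yaw":0,"fingers":10}]}'
python3 -m crank '{"commands":[{"dx":0,"dy":0,"dz":0,"yaw":0,"fingers":10},{"dx":0,"dy":0,"dz":0,"yaw":0,"fingers":10},{"dx":0,"dy":0,"dz":0,"yaw":0,"fingers":10},{"dx":0,"dy":0,"dz":0,"yaw":0,"fingers":10},{"dx":0,"dy":0,"dz":0,"yaw":0,"fingers":10}]}'
python3 -m crank '{"commands":[{"dx":0,"dy":0,"dz":-0.3,"yaw":0,"fingers":10},{"dx":0,"dy":0,"dz":-1,"yaw":0,"fingers":10},{"dx":0,"dy":0,"dz":-1,"yaw":0,"fingers":10},{"dx":0,"dy":0,"dz":-1,"yaw":0,"fingers":10},{"dx":0,"dy":0,"dz":-0.5,"yaw":2.4,"fingers":10}]}'
python3 -c "
from h import *
togo(.5475,-.2223,.19,183)"
```

```text
t: 13.22
tcp_pos: [0.5835, 0.2396, 0.0915]
orientation: [[-0.995, -0.095, -0.001], [-0.095, 0.995, -0.0], [0.001, -0.0, -1.0]]
force: [-0.8, -0.6, -0.4]
width: 0.0499
grasp_force: 0.0
t: 13.63
tcp_pos: [0.5848, 0.24, 0.0837]
orientation: [[-0.995, -0.095, 0.001], [-0.095, 0.995, 0.0], [-0.001, 0.0, -1.0]]
force: [-0.3, 0.8, 0.0]
width: 0.0251
grasp_force: 0.1
t: 14.05
tcp_pos: [0.5848, 0.24, 0.0836]
orientation: [[-0.995, -0.096, 0.001], [-0.096, 0.995, 0.0], [-0.001, 0.0, -1.0]]
force: [-1.2, -0.5, 5.9]
width: 0.023
grasp_force: 30.0
t: 14.47
tcp_pos: [0.5853, 0.2403, 0.201]
orientation: [[-0.999, -0.054, 0.004], [-0.054, 0.999, 0.001], [-0.004, 0.001, -1.0]]
force: [1.2, 0.2, 0.3]
width: 0.0231
grasp_force: 30.0
t 14.47 tcp [0.5853 0.2403 0.201 ] heading -176.9 units to go (now axes) [  2.1  -15.33   0.35] yaw 0.1
```

```bash
python3 -m crank '{"commands":[{"dx":0.14,"dy":-1,"dz":0,"yaw":0,"fingers":10},{"dx":0.14,"dy":-1,"dz":0,"yaw":0,"fingers":10},{"dx":0.14,"dy":-1,"dz":0,"yaw":0,"fingers":10},{"dx":0.14,"dy":-1,"dz":0,"yaw":0,"fingers":10},{"dx":0.14,"dy":-1,"dz":0,"yaw":0,"fingers":10}]}'>/dev/null
python3 -m crank '{"commands":[{"dx":0.14,"dy":-1,"dz":0,"yaw":0,"fingers":10},{"dx":0.14,"dy":-1,"dz":0,"yaw":0,"fingers":10},{"dx":0.14,"dy":-1,"dz":0,"yaw":0,"fingers":10},{"dx":0.14,"dy":-1,"dz":0,"yaw":0,"fingers":10},{"dx":0.14,"dy":-1,"dz":0,"yaw":0,"fingers":10}]}'>/dev/null
python3 -m crank '{"commands":[{"dx":0.14,"dy":-1,"dz":0,"yaw":0,"fingers":10},{"dx":0.14,"dy":-1,"dz":0,"yaw":0,"fingers":10},{"dx":0.14,"dy":-1,"dz":0,"yaw":0,"fingers":10},{"dx":0.14,"dy":-1,"dz":0,"yaw":0,"fingers":10},{"dx":0.14,"dy":-1,"dz":0,"yaw":0,"fingers":10}]}'>/dev/null
python3 -m crank '{"commands":[{"dx":0,"dy":-0.33,"dz":0,"yaw":0,"fingers":10},{"dx":0,"dy":0,"dz":0,"yaw":0,"fingers":10},{"dx":0,"dy":0,"dz":0,"yaw":0,"fingers":10},{"dx":0,"dy":0,"dz":0,"yaw":0,"fingers":10},{"dx":0,"dy":0,"dz":0,"yaw":0,"fingers":10}]}'>/dev/null
python3 -c "
from h import *
held('yellow',3,'w9.png'); s=state()
m=camera_model('wrist');P=world(m,np.load('pics/w9.png.npy'))
edges(P,s['tcp_pos'][2]-.0836+.016,0,s['tcp_pos'][:2],0,0,3)
togo(.5477,-.2223,.0896,183)"
```

```text
slab top 0.1289 = tcp - 0.0677 (array([ 545.35, -219.55,    3.79]), np.float64(-0.174), 2872) offset from tcp mm [-0.75  1.38]
x- [(-27, -27.2), (-23, -27.3), (-19, -27.2), (-15, -27.3), (-11, -27.1), (-7, -13.4), (-3, -14.5), (1, -15.3), (5, -14.7), (9, -13.6), (13, -27.0), (17, -27.2), (21, -27.2), (25, -27.3), (29, -27.3)]
x+ [(-27, -8.2), (-23, -8.0), (-19, -8.7), (-15, -8.2), (-11, 27.2), (-7, 28.0), (-3, 35.9), (1, 36.4), (5, 35.9), (9, 34.6), (13, 27.5), (17, -7.4), (21, -8.0), (25, -8.3), (29, -4.6)]
y- [(-27, -26.0), (-23, -25.6), (-19, -25.8), (-15, -26.0), (-11, -25.5), (-7, -25.1), (-3, -10.2), (25, -11.5), (29, -12.5), (33, -5.2), (37, -3.2)]
y+ [(-27, 28.6), (-23, 28.9), (-19, 28.6), (-15, 28.2), (-11, 27.9), (-7, 28.7), (-3, 25.5), (25, 15.0), (29, 14.0), (33, 8.4), (37, 8.2)]
t 16.18 tcp [ 0.5462 -0.221   0.1967] heading -176.81 units to go (now axes) [-0.05 -0.05  3.57] yaw 0.19
```

```bash
python3 -m crank '{"commands":[{"dx":-0.04,"dy":-0.08,"dz":0.7,"yaw":0,"fingers":10},{"dx":0,"dy":0,"dz":0.9,"yaw":0,"fingers":10},{"dx":0,"dy":0,"dz":0.9,"yaw":0,"fingers":10},{"dx":0,"dy":0,"dz":0.3,"yaw":0,"fingers":10},{"dx":0,"dy":0,"dz":0.1,"yaw":0,"fingers":10}]}'
python3 -m crank '{"commands":[{"dx":0,"dy":0,"dz":0.15,"yaw":0,"fingers":10},{"dx":0,"dy":0,"dz":0.15,"yaw":0,"fingers":10},{"dx":0,"dy":0,"dz":0.15,"yaw":0,"fingers":10},{"dx":0,"dy":0,"dz":0,"yaw":0,"fingers":10},{"dx":0,"dy":0,"dz":0,"yaw":0,"fingers":10}]}'
python3 -c "
from h import *
togo(.5475,-.2231,.0896,183)"
```

```text
t: 16.6
tcp_pos: [0.5462, -0.2232, 0.1075]
orientation: [[-0.998, -0.055, -0.004], [-0.055, 0.998, 0.003], [0.004, 0.003, -1.0]]
force: [-1.1, -0.0, -0.4]
width: 0.023
grasp_force: 30.0
t: 17.02
tcp_pos: [0.5476, -0.2252, 0.0968]
orientation: [[-0.999, -0.054, 0.001], [-0.054, 0.999, -0.0], [-0.001, -0.0, -1.0]]
force: [0.1, -0.3, -0.1]
width: 0.0232
grasp_force: 30.0
t 17.02 tcp [ 0.5476 -0.2252  0.0968] heading -176.92 units to go (now axes) [0.   0.07 0.24] yaw 0.08
```

```bash
python3 -m crank '{"commands":[{"dx":0,"dy":0.04,"dz":0.1,"yaw":0,"fingers":10},{"dx":0,"dy":0,"dz":0.1,"yaw":0,"fingers":10},{"dx":0,"dy":0,"dz":0.03,"yaw":0,"fingers":10},{"dx":0,"dy":0,"dz":0,"yaw":0,"fingers":10},{"dx":0,"dy":0,"dz":0,"yaw":0,"fingers":10}]}'
python3 -m crank '{"commands":[{"dx":0,"dy":0,"dz":0,"yaw":0,"fingers":34},{"dx":0,"dy":0,"dz":0,"yaw":0,"fingers":34},{"dx":0,"dy":0,"dz":0,"yaw":0,"fingers":34},{"dx":0,"dy":0,"dz":-0.3,"yaw":0,"fingers":34},{"dx":0,"dy":0,"dz":-1,"yaw":0,"fingers":34}]}'
python3 -m crank '{"commands":[{"dx":0,"dy":0,"dz":-1,"yaw":0,"fingers":60},{"dx":0,"dy":0,"dz":-1,"yaw":0,"fingers":60},{"dx":0,"dy":0,"dz":-1,"yaw":0,"fingers":60},{"dx":0,"dy":0,"dz":-0.7,"yaw":0,"fingers":60},{"dx":0,"dy":0,"dz":0,"yaw":0,"fingers":60}]}'
python3 -c "
from h import *
p,P=seated((545.2,-177.3,3.0),dict(white=(-45,45),yellow=(0,-45)),'w10.png')
togo(.4495,.2879,.24,158.2)
p,d=snapshot('top'); m=camera_model('top'); print(fitpiece(p,m,'red',(.4495,.287))[:4])"
```

```text
t: 17.43
tcp_pos: [0.5474, -0.2238, 0.0896]
orientation: [[-0.999, -0.054, 0.0], [-0.054, 0.999, 0.0], [-0.0, 0.0, -1.0]]
force: [-1.9, 0.3, 2.2]
width: 0.0234
grasp_force: 30.0
t: 17.85
tcp_pos: [0.5447, -0.2222, 0.1247]
orientation: [[-0.999, -0.053, -0.007], [-0.054, 0.999, 0.005], [0.007, 0.005, -1.0]]
force: [-0.5, -0.3, -0.4]
width: 0.0341
grasp_force: 0.0
t: 18.27
tcp_pos: [0.5496, -0.2252, 0.246]
orientation: [[-0.999, -0.054, 0.008], [-0.054, 0.999, -0.006], [-0.008, -0.006, -1.0]]
force: [-0.1, -0.4, 0.5]
width: 0.0596
grasp_force: 0.0
white slab z [0.0207 0.0219 0.0229]
  knob [ 0.4982 -0.136   0.0475] want [ 0.4979 -0.1347]
yellow slab z [0.0067 0.0218 0.0229]
  knob [ 0.5473 -0.2223  0.0477] want [ 0.5476 -0.2222]
(array([ 545.02, -177.92,    3.07]), np.float64(-0.538), 13978)
t 18.32 tcp [ 0.5487 -0.2247  0.2431] heading -176.91 units to go (now axes) [ 2.38 17.24  0.02] yaw 24.89
(np.float64(0.4495), np.float64(0.2868), np.float64(158.2), np.float64(0.015))
```

Yellow is seated too (slab z 21.8 mm), and red hasn't moved. Next is red.

```bash
python3 -m crank '{"commands":[{"dx":0.14,"dy":1,"dz":0,"yaw":0,"fingers":60},{"dx":0.14,"dy":1,"dz":0,"yaw":0,"fingers":60},{"dx":0.14,"dy":1,"dz":0,"yaw":0,"fingers":60},{"dx":0.14,"dy":1,"dz":0,"yaw":0,"fingers":60},{"dx":0.14,"dy":1,"dz":0,"yaw":0,"fingers":60}]}'>/dev/null
python3 -m crank '{"commands":[{"dx":0.14,"dy":1,"dz":0,"yaw":0,"fingers":60},{"dx":0.14,"dy":1,"dz":0,"yaw":0,"fingers":60},{"dx":0.14,"dy":1,"dz":0,"yaw":0,"fingers":60},{"dx":0.14,"dy":1,"dz":0,"yaw":0,"fingers":60},{"dx":0.14,"dy":1,"dz":0,"yaw":0,"fingers":60}]}'>/dev/null
python3 -m crank '{"commands":[{"dx":0.14,"dy":1,"dz":0,"yaw":0,"fingers":60},{"dx":0.14,"dy":1,"dz":0,"yaw":0,"fingers":60},{"dx":0.14,"dy":1,"dz":0,"yaw":0,"fingers":60},{"dx":0.14,"dy":1,"dz":0,"yaw":0,"fingers":60},{"dx":0.14,"dy":1,"dz":0,"yaw":0,"fingers":60}]}'>/dev/null
python3 -m crank '{"commands":[{"dx":0.14,"dy":1,"dz":0,"yaw":0,"fingers":60},{"dx":0.14,"dy":1,"dz":0,"yaw":0,"fingers":60},{"dx":0,"dy":0.24,"dz":0,"yaw":3.9,"fingers":60},{"dx":0,"dy":0,"dz":0,"yaw":7,"fingers":60},{"dx":0,"dy":0,"dz":0,"yaw":7,"fingers":60}]}'>/dev/null
python3 -m crank '{"commands":[{"dx":0,"dy":0,"dz":0,"yaw":7,"fingers":60},{"dx":0,"dy":0,"dz":0,"yaw":0,"fingers":60},{"dx":0,"dy":0,"dz":0,"yaw":0,"fingers":60},{"dx":0,"dy":0,"dz":0,"yaw":0,"fingers":60},{"dx":0,"dy":0,"dz":0,"yaw":0,"fingers":60}]}'>/dev/null
python3 -c "
from h import *
lookpiece('red',(.4495,.2875),'w11.png',hoff=0)"
```

```text
red [0.4488, 0.289, 157.8, 0.01] knob 380 [0.4495 0.2894 0.0417]
t 20.5 tcp [0.4481 0.2886 0.2391] heading 158.28 units to go (now axes) [-0.02  0.02  5.2 ] yaw 0.48
```

```bash
python3 -m crank '{"commands":[{"dx":-0.03,"dy":0.03,"dz":1,"yaw":0.3,"fingers":50},{"dx":0,"dy":0,"dz":1,"yaw":0,"fingers":50},{"dx":0,"dy":0,"dz":1,"yaw":0,"fingers":50},{"dx":0,"dy":0,"dz":1,"yaw":0,"fingers":50},{"dx":0,"dy":0,"dz":0.8,"yaw":0,"fingers":50}]}'
python3 -m crank '{"commands":[{"dx":0,"dy":0,"dz":0.4,"yaw":0,"fingers":50},{"dx":0,"dy":0,"dz":0,"yaw":0,"fingers":40},{"dx":0,"dy":0,"dz":0,"yaw":0,"fingers":10},{"dx":0,"dy":0,"dz":0,"yaw":0,"fingers":10},{"dx":0,"dy":0,"dz":0,"yaw":0,"fingers":10}]}'
python3 -m crank '{"commands":[{"dx":0,"dy":0,"dz":0,"yaw":0,"fingers":10},{"dx":0,"dy":0,"dz":0,"yaw":0,"fingers":10},{"dx":0,"dy":0,"dz":0,"yaw":0,"fingers":10},{"dx":0,"dy":0,"dz":0,"yaw":0,"fingers":10},{"dx":0,"dy":0,"dz":0,"yaw":0,"fingers":10}]}'
python3 -m crank '{"commands":[{"dx":0,"dy":0,"dz":-0.3,"yaw":0,"fingers":10},{"dx":0,"dy":0,"dz":-1,"yaw":0,"fingers":10},{"dx":0,"dy":0,"dz":-1,"yaw":0,"fingers":10},{"dx":0,"dy":0,"dz":-1,"yaw":0,"fingers":10},{"dx":0,"dy":0,"dz":-0.5,"yaw":0,"fingers":10}]}'
python3 -m crank '{"commands":[{"dx":0,"dy":0,"dz":0,"yaw":7,"fingers":10},{"dx":0,"dy":0,"dz":0,"yaw":7,"fingers":10},{"dx":0,"dy":0,"dz":0,"yaw":7,"fingers":10},{"dx":0,"dy":0,"dz":0,"yaw":7,"fingers":10},{"dx":0,"dy":0,"dz":0,"yaw":7,"fingers":10}]}'>/dev/null
python3 -m crank '{"commands":[{"dx":0,"dy":0,"dz":0,"yaw":7,"fingers":10},{"dx":0,"dy":0,"dz":0,"yaw":7,"fingers":10},{"dx":0,"dy":0,"dz":0,"yaw":7,"fingers":10},{"dx":0,"dy":0,"dz":0,"yaw":7,"fingers":10},{"dx":0,"dy":0,"dz":0,"yaw":7,"fingers":10}]}'>/dev/null
python3 -m crank '{"commands":[{"dx":0,"dy":0,"dz":0,"yaw":7,"fingers":10},{"dx":0,"dy":0,"dz":0,"yaw":7,"fingers":10},{"dx":0,"dy":0,"dz":0,"yaw":7,"fingers":10},{"dx":0,"dy":0,"dz":0,"yaw":7,"fingers":10},{"dx":0,"dy":0,"dz":0,"yaw":7,"fingers":10}]}'>/dev/null
python3 -m crank '{"commands":[{"dx":0,"dy":0,"dz":0,"yaw":7,"fingers":10},{"dx":0,"dy":0,"dz":0,"yaw":7,"fingers":10},{"dx":0,"dy":0,"dz":0,"yaw":7,"fingers":10},{"dx":0,"dy":0,"dz":0,"yaw":7,"fingers":10},{"dx":0,"dy":0,"dz":0,"yaw":7,"fingers":10}]}'>/dev/null
python3 -m crank '{"commands":[{"dx":0,"dy":0,"dz":0,"yaw":7,"fingers":10},{"dx":0,"dy":0,"dz":0,"yaw":7,"fingers":10},{"dx":0,"dy":0,"dz":0,"yaw":0.8,"fingers":10},{"dx":0,"dy":0,"dz":0,"yaw":0,"fingers":10},{"dx":0,"dy":0,"dz":0,"yaw":0,"fingers":10}]}'
python3 -c "
from h import *
togo(.4876,-.2264,.19,3)"
```

```text
t: 20.92
tcp_pos: [0.4487, 0.2889, 0.0934]
orientation: [[-0.927, 0.375, -0.001], [0.375, 0.927, -0.0], [0.001, -0.001, -1.0]]
force: [0.6, -0.2, -0.6]
width: 0.0501
grasp_force: 0.0
t: 21.33
tcp_pos: [0.45, 0.2895, 0.0842]
orientation: [[-0.927, 0.376, 0.001], [0.376, 0.927, 0.0], [-0.001, 0.001, -1.0]]
force: [0.8, -0.8, 0.3]
width: 0.025
grasp_force: 0.1
t: 21.75
tcp_pos: [0.4499, 0.2895, 0.0842]
orientation: [[-0.926, 0.376, 0.001], [0.376, 0.926, 0.0], [-0.001, 0.001, -1.0]]
force: [-0.7, 0.1, 6.6]
width: 0.0234
grasp_force: 30.0
t: 22.17
tcp_pos: [0.4504, 0.2898, 0.2014]
orientation: [[-0.926, 0.376, 0.004], [0.376, 0.926, 0.002], [-0.003, 0.003, -1.0]]
force: [0.8, -0.2, -0.8]
width: 0.0235
grasp_force: 30.0
t: 24.25
tcp_pos: [0.4493, 0.2893, 0.1975]
orientation: [[0.998, 0.057, -0.0], [0.057, -0.998, -0.0], [-0.0, 0.0, -1.0]]
force: [0.1, -0.2, -0.3]
width: 0.0231
grasp_force: 30.0
t 24.25 tcp [0.4493 0.2893 0.1975] heading 3.28 units to go (now axes) [ 0.29 17.23  0.25] yaw 0.28
```

```bash
python3 -m crank '{"commands":[{"dx":0.02,"dy":1,"dz":0,"yaw":0.2,"fingers":10},{"dx":0.02,"dy":1,"dz":0,"yaw":0,"fingers":10},{"dx":0.02,"dy":1,"dz":0,"yaw":0,"fingers":10},{"dx":0.02,"dy":1,"dz":0,"yaw":0,"fingers":10},{"dx":0.02,"dy":1,"dz":0,"yaw":0,"fingers":10}]}'>/dev/null
python3 -m crank '{"commands":[{"dx":0.02,"dy":1,"dz":0,"yaw":0,"fingers":10},{"dx":0.02,"dy":1,"dz":0,"yaw":0,"fingers":10},{"dx":0.02,"dy":1,"dz":0,"yaw":0,"fingers":10},{"dx":0.02,"dy":1,"dz":0,"yaw":0,"fingers":10},{"dx":0.02,"dy":1,"dz":0,"yaw":0,"fingers":10}]}'>/dev/null
python3 -m crank '{"commands":[{"dx":0.02,"dy":1,"dz":0,"yaw":0,"fingers":10},{"dx":0.02,"dy":1,"dz":0,"yaw":0,"fingers":10},{"dx":0.02,"dy":1,"dz":0,"yaw":0,"fingers":10},{"dx":0.02,"dy":1,"dz":0,"yaw":0,"fingers":10},{"dx":0.02,"dy":1,"dz":0,"yaw":0,"fingers":10}]}'>/dev/null
python3 -m crank '{"commands":[{"dx":0,"dy":1,"dz":0,"yaw":0,"fingers":10},{"dx":0,"dy":1,"dz":0,"yaw":0,"fingers":10},{"dx":0,"dy":0.2,"dz":0,"yaw":0,"fingers":10},{"dx":0,"dy":0,"dz":0,"yaw":0,"fingers":10},{"dx":0,"dy":0,"dz":0,"yaw":0,"fingers":10}]}'>/dev/null
python3 -m crank '{"commands":[{"dx":0,"dy":0,"dz":0,"yaw":0,"fingers":10},{"dx":0,"dy":0,"dz":0,"yaw":0,"fingers":10},{"dx":0,"dy":0,"dz":0,"yaw":0,"fingers":10},{"dx":0,"dy":0,"dz":0,"yaw":0,"fingers":10},{"dx":0,"dy":0,"dz":0,"yaw":0,"fingers":10}]}'>/dev/null
python3 -c "
from h import *
held('red',3,'w12.png'); s=state()
m=camera_model('wrist');P=world(m,np.load('pics/w12.png.npy'))
edges(P,s['tcp_pos'][2]-.0842+.016,0,s['tcp_pos'][:2],0,0,3)
togo(.4876,-.2264,.0902,3)"
```

```text
slab top 0.1293 = tcp - 0.0682 (array([ 486.5 , -223.83,    1.97]), np.float64(-0.544), 3923) offset from tcp mm [1.97 1.13]
x- [(-27, 7.7), (-23, 8.4), (-19, 9.1), (-15, 8.3), (-11, -26.6), (-7, -26.2), (-3, 11.1), (1, 12.0), (5, 11.0), (9, -26.9), (13, -26.8), (17, 8.5), (21, 9.3), (25, 8.4), (29, 5.9)]
x+ [(-27, 28.6), (-23, 28.5), (-19, 28.7), (-15, 28.5), (-11, 28.4), (-7, 28.2), (-3, 39.2), (1, 39.3), (5, 39.4), (9, 28.4), (13, 28.3), (17, 28.3), (21, 28.1), (25, 28.2), (29, 28.2)]
y- [(-27, -13.1), (-23, -12.4), (7, -26.6), (11, -26.2), (15, -26.0), (19, -26.0), (23, -26.3), (27, -25.7), (31, -5.6), (35, -5.5), (39, -5.8)]
y+ [(-27, 14.7), (-23, 13.7), (7, 28.5), (11, 27.4), (15, 27.4), (19, 27.5), (23, 27.6), (27, 28.0), (31, 7.9), (35, 7.8), (39, 7.8)]
t 26.38 tcp [ 0.4845 -0.2251  0.1975] heading 2.93 units to go (now axes) [0.1  0.05 3.58] yaw -0.07
```

```bash
python3 -m crank '{"commands":[{"dx":0.08,"dy":0.04,"dz":0.7,"yaw":0,"fingers":10},{"dx":0,"dy":0,"dz":0.9,"yaw":0,"fingers":10},{"dx":0,"dy":0,"dz":0.9,"yaw":0,"fingers":10},{"dx":0,"dy":0,"dz":0.2,"yaw":0,"fingers":10},{"dx":0,"dy":0,"dz":0.1,"yaw":0,"fingers":10}]}'
python3 -m crank '{"commands":[{"dx":0,"dy":0,"dz":0,"yaw":0,"fingers":10},{"dx":0,"dy":0,"dz":0.1,"yaw":0,"fingers":10},{"dx":0,"dy":0,"dz":0.1,"yaw":0,"fingers":10},{"dx":0,"dy":0,"dz":0,"yaw":0,"fingers":10},{"dx":0,"dy":0,"dz":0,"yaw":0,"fingers":10}]}'
python3 -c "
from h import *
togo(.4870,-.2264,.0902,3)"
```

```text
t: 26.8
tcp_pos: [0.4859, -0.2258, 0.1118]
orientation: [[0.999, 0.05, -0.003], [0.05, -0.999, 0.002], [-0.003, -0.003, -1.0]]
force: [-0.6, -0.0, -0.0]
width: 0.0232
grasp_force: 30.0
t: 27.22
tcp_pos: [0.4872, -0.2269, 0.1081]
orientation: [[0.999, 0.05, 0.001], [0.05, -0.999, -0.001], [0.001, 0.001, -1.0]]
force: [-0.3, 0.2, -1.2]
width: 0.0234
grasp_force: 30.0
t 27.22 tcp [ 0.4872 -0.2269  0.1081] heading 2.88 units to go (now axes) [-0.01 -0.02  0.6 ] yaw -0.12
```

```bash
python3 -m crank '{"commands":[{"dx":0,"dy":-0.01,"dz":0.15,"yaw":0,"fingers":10},{"dx":0,"dy":0,"dz":0.15,"yaw":0,"fingers":10},{"dx":0,"dy":0,"dz":0.1,"yaw":0,"fingers":10},{"dx":0,"dy":0,"dz":0,"yaw":0,"fingers":10},{"dx":0,"dy":0,"dz":0,"yaw":0,"fingers":10}]}'
```

```text
t: 27.63
tcp_pos: [0.4866, -0.2262, 0.095]
orientation: [[0.999, 0.05, -0.001], [0.05, -0.999, 0.001], [-0.001, -0.001, -1.0]]
force: [0.2, 0.2, -0.5]
width: 0.0228
grasp_force: 30.0
```

```bash
python3 -m crank '{"commands":[{"dx":0,"dy":0,"dz":0.1,"yaw":0,"fingers":10},{"dx":0,"dy":0,"dz":0.07,"yaw":0,"fingers":10},{"dx":0,"dy":0,"dz":0,"yaw":0,"fingers":10},{"dx":0,"dy":0,"dz":0,"yaw":0,"fingers":10},{"dx":0,"dy":0,"dz":0,"yaw":0,"fingers":10}]}'
python3 -m crank '{"commands":[{"dx":0,"dy":0,"dz":0,"yaw":0,"fingers":34},{"dx":0,"dy":0,"dz":0,"yaw":0,"fingers":34},{"dx":0,"dy":0,"dz":0,"yaw":0,"fingers":34},{"dx":0,"dy":0,"dz":-0.3,"yaw":0,"fingers":34},{"dx":0,"dy":0,"dz":-1,"yaw":0,"fingers":34}]}'
python3 -m crank '{"commands":[{"dx":0,"dy":0,"dz":-1,"yaw":0,"fingers":60},{"dx":0,"dy":0,"dz":-1,"yaw":0,"fingers":60},{"dx":0,"dy":0,"dz":-1,"yaw":0,"fingers":60},{"dx":0,"dy":0,"dz":-1,"yaw":0,"fingers":60},{"dx":-1,"dy":0,"dz":0,"yaw":0,"fingers":60}]}' >/dev/null
python3 -m crank '{"commands":[{"dx":-1,"dy":0,"dz":0,"yaw":0,"fingers":60},{"dx":-1,"dy":-0.5,"dz":0,"yaw":0,"fingers":60},{"dx":0,"dy":-0.5,"dz":0,"yaw":0,"fingers":60},{"dx":0,"dy":0,"dz":0,"yaw":0,"fingers":60},{"dx":0,"dy":0,"dz":0,"yaw":0,"fingers":60}]}' 
python3 -c "
from h import *
p,P=seated((545.2,-177.3,3.0),dict(white=(-45,45),yellow=(0,-45),red=(-60,-45)),'w13.png')
save('top','top2.png')
print(fitboard(world(camera_model('top'),np.load('pics/top2.png.npy')),yaw0=3))
print(camera_model('top'))
"
```

```text
t: 28.05
tcp_pos: [0.4868, -0.2264, 0.0903]
orientation: [[0.999, 0.05, -0.0], [0.05, -0.999, 0.0], [-0.0, -0.0, -1.0]]
force: [0.1, 0.5, -0.7]
width: 0.0234
grasp_force: 30.0
t: 28.47
tcp_pos: [0.4844, -0.2247, 0.1263]
orientation: [[0.999, 0.05, -0.007], [0.05, -0.999, 0.005], [-0.006, -0.005, -1.0]]
force: [-0.3, -0.1, 0.6]
width: 0.0339
grasp_force: 0.0
t: 29.3
tcp_pos: [0.396, -0.2009, 0.2503]
orientation: [[0.999, 0.051, 0.002], [0.051, -0.999, -0.001], [0.002, 0.002, -1.0]]
force: [-0.1, -0.4, 0.4]
width: 0.0602
grasp_force: 0.0
white slab z [0.0205 0.0218 0.0228]
  knob [ 0.4984 -0.1334  0.0477] want [ 0.4979 -0.1347]
yellow slab z [0.0155 0.0218 0.0229]
  knob [ 0.5471 -0.2223  0.0476] want [ 0.5476 -0.2222]
red slab z [0.0207 0.0219 0.023 ]
  knob [ 0.4873 -0.2246  0.0476] want [ 0.4876 -0.2254]
(array([ 545.3 , -177.45,    3.25]), np.float64(-0.385), 15115)
(array([ 545.04, -178.01,    3.14]), np.float64(-0.487), 2810)
{'fovy': 43.154765611966795, 'cx': 256.80014555327693, 'cy': 191.1708332580787, 'k1': -0.12141911220970567, 'rvec': array([ 2.20324263, -2.17943824,  0.04239075]), 'tvec': array([0.06268764, 0.60565476, 1.30541273])}
```

View pics/w13.png

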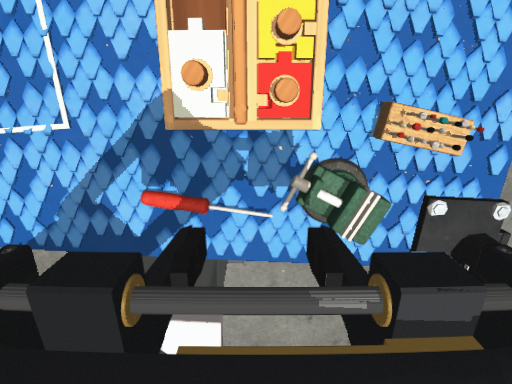

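View pics/top2.png

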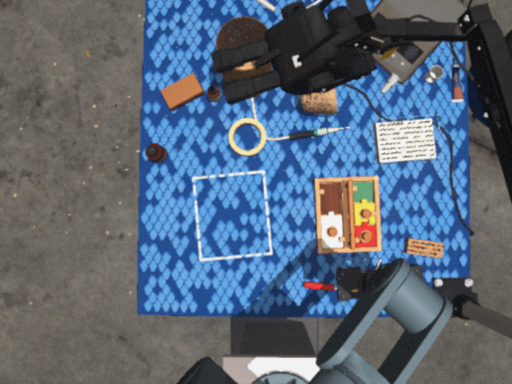

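All three pieces are seated (slab z ≈ 22 mm each, knobs on target) and the table is otherwise clear. The outline corners in the top view are about (195,178), (265,171), (271,255) and (201,260). Now I'll fit the mark and hover over the bar.

```bash
cat >> h.py <<'E'
def fitmark(img,m,near=(.54,.135),yaw0=5):
    N=640; g=(np.arange(N)-N/2+.5)*.0005
    gx,gy=np.meshgrid(g+near[0],g+near[1]); P=np.stack([gx,gy,np.zeros_like(gx)],-1)
    R=cv2.Rodrigues(np.array(m['rvec'],float))[0]; C=P@R.T+np.array(m['tvec']).ravel()
    X,Y=C[...,0]/C[...,2],C[...,1]/C[...,2]; s=1+m['k1']*(X*X+Y*Y); f=192/np.tan(np.radians(m['fovy'])/2)
    r=cv2.remap(img,(f*X*s+m['cx']).astype(np.float32),(f*Y*s+m['cy']).astype(np.float32),cv2.INTER_LINEAR)
    h=cv2.cvtColor(r,cv2.COLOR_RGB2HSV); M=((h[...,1]<70)&(h[...,2]>120)).astype(np.float32)
    M[abs(C[...,2])<.05]=0
    Mb=cv2.GaussianBlur(M,(0,0),3); L=np.concatenate([np.stack([np.linspace(-113,113,200),np.full(200,v)],1) for v in(-97,97)]+[np.stack([np.full(170,v),np.linspace(-97,97,170)],1) for v in(-113,113)])
    def cost(p):
        a=np.radians(p[2]); x=p[0]+np.cos(a)*L[:,0]-np.sin(a)*L[:,1]; y=p[1]+np.sin(a)*L[:,0]+np.cos(a)*L[:,1]
        u=(x/1000-near[0])/.0005+N/2-.5; v=(y/1000-near[1])/.0005+N/2-.5
        return -float(cv2.remap(Mb,u.astype(np.float32)[:,None],v.astype(np.float32)[:,None],cv2.INTER_LINEAR).mean())
    best=None
    for ox in range(-20,21,5):
      for oy in range(-20,21,5):
        for a in range(-8,9,2):
          q=[near[0]*1000+ox,near[1]*1000+oy,yaw0+a]; c=cost(q)
          if best is None or c<best[0]: best=(c,q)
    q=np.array(best[1]); r2=minimize(cost,q,method='Nelder-Mead',options=dict(initial_simplex=[q,q+[3,0,0],q+[0,3,0],q+[0,0,2]]))
    return r2.x.round(2),round(r2.fun,3)
E
python3 - <<'E'
from h import *
for f in('top0.png','top2.png'):
    print(fitmark(cv2.imread('pics/'+f)[:,:,::-1].copy(),camera_model('top')))
print(fitmark(cv2.imread('pics/w1.png')[:,:,::-1].copy(),np.load('pics/w1m.npy',allow_pickle=True).item()))
togo(.545,-.1775,.16,3.1)
E
```

```text
(array([538.79, 137.55,   6.19]), np.float64(-0.826))
(array([538.74, 137.52,   6.18]), np.float64(-0.873))
(array([539.92, 138.17,   6.22]), np.float64(-0.715))
t 29.4 tcp [ 0.3965 -0.2015  0.2501] heading 2.92 units to go (now axes) [ 4.98 -0.55  3.01] yaw -0.18
```

```bash
python3 -m crank '{"commands":[{"dx":1,"dy":-0.2,"dz":0,"yaw":-0.2,"fingers":28},{"dx":1,"dy":-0.2,"dz":0,"yaw":0,"fingers":28},{"dx":1,"dy":-0.15,"dz":0,"yaw":0,"fingers":28},{"dx":1,"dy":0,"dz":0.5,"yaw":0,"fingers":28},{"dx":0.98,"dy":0,"dz":0.5,"yaw":0,"fingers":28}]}'>/dev/null
python3 -m crank '{"commands":[{"dx":0,"dy":0,"dz":1,"yaw":0,"fingers":28},{"dx":0,"dy":0,"dz":1,"yaw":0,"fingers":28},{"dx":0,"dy":0,"dz":0,"yaw":0,"fingers":28},{"dx":0,"dy":0,"dz":0,"yaw":0,"fingers":28},{"dx":0,"dy":0,"dz":0,"yaw":0,"fingers":28}]}'
python3 - <<'E'
from h import *
m=camera_model('wrist');p,d=save('wrist','w14.png');P=world(m,d)
k=(abs(P[...,2]-.072)<.006)&(abs(P[...,0]-.545)<.1)&(abs(P[...,1]+.178)<.03); q=P[k]
u=(q[:,0]-.545); print(k.sum(),'bar y at x=.545 & slope deg',np.polyfit(u,q[:,1],1)[::-1]*[1,57.3],u.min(),u.max(),np.median(q[:,2]))
togo(.545,-.1775,.113,3.1)
E
```

```text
t: 30.23
tcp_pos: [0.5447, -0.1771, 0.1604]
orientation: [[0.999, 0.054, 0.001], [0.054, -0.999, -0.001], [0.001, 0.001, -1.0]]
force: [0.3, -1.2, -0.8]
width: 0.028
grasp_force: 0.0
3981 bar y at x=.545 & slope deg [-0.17800301  3.02238892] -0.0903438785718671 0.09255242366762306 0.07170869581549237
t 30.28 tcp [ 0.545  -0.1774  0.1613] heading 3.07 units to go (now axes) [-0.01  0.    1.61] yaw -0.03
```

View pics/w14.png

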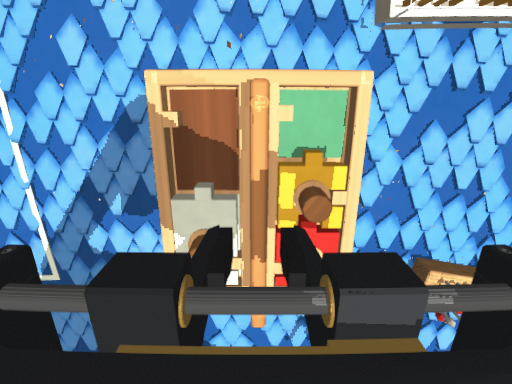

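The bar sits centred between the fingers (column ~260), measured at y −178 mm, 3.0°, top at z 72 mm. Descending to pinch it.

```bash
python3 -m crank '{"commands":[{"dx":0,"dy":0.01,"dz":0.5,"yaw":0,"fingers":28},{"dx":0,"dy":0,"dz":0.5,"yaw":0,"fingers":28},{"dx":0,"dy":0,"dz":0.4,"yaw":0,"fingers":28},{"dx":0,"dy":0,"dz":0.2,"yaw":0,"fingers":28},{"dx":0,"dy":0,"dz":0,"yaw":0,"fingers":28}]}'
python3 -m crank '{"commands":[{"dx":0,"dy":0,"dz":0,"yaw":0,"fingers":28},{"dx":0,"dy":0,"dz":0,"yaw":0,"fingers":4},{"dx":0,"dy":0,"dz":0,"yaw":0,"fingers":4},{"dx":0,"dy":0,"dz":0,"yaw":0,"fingers":4},{"dx":0,"dy":0,"dz":0,"yaw":0,"fingers":4}]}'
python3 -m crank '{"commands":[{"dx":0,"dy":0,"dz":0,"yaw":0,"fingers":4},{"dx":0,"dy":0,"dz":0,"yaw":0,"fingers":4},{"dx":0,"dy":0,"dz":0,"yaw":0,"fingers":4},{"dx":0,"dy":0,"dz":0,"yaw":0,"fingers":4},{"dx":0,"dy":0,"dz":0,"yaw":0,"fingers":4}]}'
python3 -m crank '{"commands":[{"dx":0,"dy":-0.05,"dz":0,"yaw":0,"fingers":4},{"dx":0,"dy":-0.1,"dz":0,"yaw":0,"fingers":4},{"dx":0,"dy":-0.2,"dz":0,"yaw":0,"fingers":4},{"dx":0,"dy":-0.2,"dz":0,"yaw":0,"fingers":4},{"dx":0,"dy":-0.2,"dz":0,"yaw":0,"fingers":4}]}'
```

```text
t: 30.7
tcp_pos: [0.5435, -0.1768, 0.1109]
orientation: [[0.999, 0.054, -0.001], [0.054, -0.999, 0.0], [-0.001, -0.0, -1.0]]
force: [-0.8, 0.0, -0.6]
width: 0.0281
grasp_force: 0.0
t: 31.12
tcp_pos: [0.5444, -0.1775, 0.1123]
orientation: [[0.999, 0.054, 0.002], [0.054, -0.999, -0.001], [0.002, 0.002, -1.0]]
force: [-0.5, -2.1, 2.8]
width: 0.0117
grasp_force: 30.0
t: 31.53
tcp_pos: [0.5444, -0.1775, 0.1123]
orientation: [[0.999, 0.054, 0.002], [0.054, -0.999, -0.001], [0.001, 0.001, -1.0]]
force: [-1.0, -2.6, 6.7]
width: 0.012
grasp_force: 30.0
t: 31.95
tcp_pos: [0.5435, -0.1556, 0.1123]
orientation: [[0.999, 0.053, 0.002], [0.053, -0.999, -0.003], [0.002, 0.003, -1.0]]
force: [1.1, -6.7, 3.1]
width: 0.0118
grasp_force: 30.0
```

```bash
python3 -m crank '{"commands":[{"dx":0.015,"dy":-0.3,"dz":0,"yaw":0,"fingers":4},{"dx":0.015,"dy":-0.3,"dz":0,"yaw":0,"fingers":4},{"dx":0.015,"dy":-0.3,"dz":0,"yaw":0,"fingers":4},{"dx":0.015,"dy":-0.3,"dz":0,"yaw":0,"fingers":4},{"dx":0.015,"dy":-0.3,"dz":0,"yaw":0,"fingers":4}]}'
python3 -m crank '{"commands":[{"dx":0.015,"dy":-0.3,"dz":0,"yaw":0,"fingers":4},{"dx":0.015,"dy":-0.3,"dz":0,"yaw":0,"fingers":4},{"dx":0.015,"dy":-0.3,"dz":0,"yaw":0,"fingers":4},{"dx":0.015,"dy":-0.3,"dz":0,"yaw":0,"fingers":4},{"dx":0.015,"dy":-0.3,"dz":0,"yaw":0,"fingers":4}]}' | grep -A3 -E 'tcp|force:'
python3 -m crank '{"commands":[{"dx":0.015,"dy":-0.3,"dz":0,"yaw":0,"fingers":4},{"dx":0.015,"dy":-0.3,"dz":0,"yaw":0,"fingers":4},{"dx":0.015,"dy":-0.3,"dz":0,"yaw":0,"fingers":4},{"dx":0.015,"dy":-0.3,"dz":0,"yaw":0,"fingers":4},{"dx":0.015,"dy":-0.3,"dz":0,"yaw":0,"fingers":4}]}' | grep -E 'tcp|force:'
python3 -c "
from h import *
togo(.5387,.1377,.1123,6.2); save('top','top3.png')
print(fitboard(world(camera_model('top'),np.load('pics/top3.png.npy')),near=state()['tcp_pos'][:2],yaw0=3))"
```

```text
t: 32.37
tcp_pos: [0.5433, -0.1103, 0.1123]
orientation: [[0.999, 0.054, 0.002], [0.054, -0.999, -0.003], [0.002, 0.003, -1.0]]
force: [0.4, -6.1, 4.7]
width: 0.0119
grasp_force: 30.0
tcp_pos: [0.5431, -0.0651, 0.1122]
orientation: [[0.999, 0.054, 0.002], [0.054, -0.999, -0.002], [0.002, 0.003, -1.0]]
force: [1.0, -7.2, 5.3]
width: 0.0119
grasp_force: 30.0
tcp_pos: [0.543, -0.02, 0.1123]
force: [-0.2, -6.8, 5.0]
grasp_force: 30.0
t 33.2 tcp [ 0.543  -0.02    0.1123] heading 3.09 units to go (now axes) [ 0.14 -5.26 -0.01] yaw -3.11
(array([542.78, -19.26,   3.24]), np.float64(-0.701), 1093)
```

```bash
python3 -m crank '{"commands":[{"dx":0.01,"dy":-0.3,"dz":0,"yaw":0,"fingers":4},{"dx":0.01,"dy":-0.3,"dz":0,"yaw":0,"fingers":4},{"dx":0.01,"dy":-0.3,"dz":0,"yaw":0,"fingers":4},{"dx":0.01,"dy":-0.3,"dz":0,"yaw":0,"fingers":4},{"dx":0.01,"dy":-0.3,"dz":0,"yaw":0,"fingers":4}]}' | grep -E 'tcp|force:'
python3 -m crank '{"commands":[{"dx":0.01,"dy":-0.3,"dz":0,"yaw":0,"fingers":4},{"dx":0.01,"dy":-0.3,"dz":0,"yaw":0,"fingers":4},{"dx":0.01,"dy":-0.3,"dz":0,"yaw":0,"fingers":4},{"dx":0.01,"dy":-0.3,"dz":0,"yaw":0,"fingers":4},{"dx":0.01,"dy":-0.3,"dz":0,"yaw":0,"fingers":4}]}' | grep -E 'tcp|force:'
python3 -m crank '{"commands":[{"dx":0.01,"dy":-0.3,"dz":0,"yaw":0,"fingers":4},{"dx":0.01,"dy":-0.3,"dz":0,"yaw":0,"fingers":4},{"dx":0.01,"dy":-0.3,"dz":0,"yaw":0,"fingers":4},{"dx":0.01,"dy":-0.3,"dz":0,"yaw":0,"fingers":4},{"dx":0.01,"dy":-0.3,"dz":0,"yaw":0,"fingers":4}]}' | grep -E 'tcp|force:'
python3 -m crank '{"commands":[{"dx":0,"dy":-0.2,"dz":0,"yaw":0,"fingers":4},{"dx":0,"dy":-0.2,"dz":0,"yaw":0,"fingers":4},{"dx":0,"dy":-0.15,"dz":0,"yaw":0,"fingers":4},{"dx":0,"dy":-0.1,"dz":0,"yaw":0,"fingers":4},{"dx":0,"dy":-0.08,"dz":0,"yaw":0,"fingers":4}]}' | grep -E 'tcp|force:'
python3 -m crank '{"commands":[{"dx":0,"dy":0,"dz":0,"yaw":-0.8,"fingers":4},{"dx":0,"dy":0,"dz":0,"yaw":-0.8,"fingers":4},{"dx":0,"dy":0,"dz":0,"yaw":-0.8,"fingers":4},{"dx":0,"dy":0,"dz":0,"yaw":-0.7,"fingers":4},{"dx":0,"dy":0,"dz":0,"yaw":0,"fingers":4}]}' | grep -E 'tcp|force:'
python3 -c "
from h import *
togo(.5387,.1377,.1123,6.2); save('top','top4.png'); m=camera_model('top')
print(fitboard(world(m,np.load('pics/top4.png.npy')),near=state()['tcp_pos'][:2],yaw0=6))
print(fitmark(cv2.imread('pics/top4.png')[:,:,::-1].copy(),m))"
```

```text
tcp_pos: [0.5421, 0.025, 0.1122]
force: [0.0, -7.2, 6.0]
grasp_force: 30.0
tcp_pos: [0.5411, 0.0701, 0.1122]
force: [-0.5, -7.3, 6.8]
grasp_force: 30.0
tcp_pos: [0.5402, 0.1151, 0.1123]
force: [-0.8, -7.8, 6.8]
grasp_force: 30.0
tcp_pos: [0.539, 0.1369, 0.1122]
force: [-0.1, -8.2, 7.4]
grasp_force: 30.0
tcp_pos: [0.5389, 0.1376, 0.1122]
force: [-0.0, -1.8, 7.2]
grasp_force: 30.5
t 35.33 tcp [0.5389 0.1376 0.1122] heading 6.14 units to go (now axes) [-0.01 -0.   -0.  ] yaw -0.06
(array([538.75, 138.78,   4.14]), np.float64(-0.639), 1348)
(array([538.68, 138.1 ,   6.64]), np.float64(-0.729))
```

```bash
python3 -m crank '{"commands":[{"dx":0,"dy":0,"dz":0,"yaw":0,"fingers":28},{"dx":0,"dy":0,"dz":0,"yaw":0,"fingers":28},{"dx":0,"dy":0,"dz":0,"yaw":0,"fingers":28},{"dx":0,"dy":0,"dz":-0.3,"yaw":0,"fingers":28},{"dx":0,"dy":0,"dz":-1,"yaw":0,"fingers":28}]}'| grep -E 'tcp|force:'
python3 -m crank '{"commands":[{"dx":0,"dy":0,"dz":-1,"yaw":0,"fingers":28},{"dx":0,"dy":0,"dz":-1,"yaw":0,"fingers":28},{"dx":-0.5,"dy":0,"dz":-1,"yaw":0,"fingers":28},{"dx":-1,"dy":0,"dz":-0.5,"yaw":0,"fingers":28},{"dx":-1,"dy":0,"dz":-0.5,"yaw":0,"fingers":28}]}'| grep -E 'tcp'
python3 -m crank '{"commands":[{"dx":-1,"dy":0,"dz":0,"yaw":0,"fingers":28},{"dx":-1,"dy":0,"dz":0,"yaw":0,"fingers":28},{"dx":0,"dy":0,"dz":0,"yaw":0,"fingers":28},{"dx":0,"dy":0,"dz":0,"yaw":0,"fingers":28},{"dx":0,"dy":0,"dz":0,"yaw":0,"fingers":28}]}'| grep -E 'tcp'
python3 -c "
from h import *
save('top','top5.png'); m=camera_model('top'); i=cv2.imread('pics/top5.png')[:,:,::-1].copy()
print(fitboard(world(m,np.load('pics/top5.png.npy')),near=(.539,.138),yaw0=6))
print(fitmark(i,m))
b=(539,138,6.2)
m=camera_model('wrist')
p,P=seated(b,dict(white=(-45,45),yellow=(0,-45),red=(-60,-45)),'w15.png'); print(fitmark(p,m))
k=(abs(P[...,2]-.072)<.005)&(abs(P[...,0]-.54)<.1)&(abs(P[...,1]-.138)<.03); q=P[k]
print(k.sum(),np.polyfit(q[:,0]-.539,q[:,1],1)[::-1]*[1,57.3])
cv2.imwrite('pics/top5c.png',cv2.resize(i[150:290,170:310],(560,560),interpolation=cv2.INTER_CUBIC)[:,:,::-1])"
```

```text
tcp_pos: [0.5348, 0.1376, 0.1466]
force: [-0.4, -0.5, -0.5]
grasp_force: 0.0
tcp_pos: [0.4634, 0.1296, 0.2724]
tcp_pos: [0.4045, 0.1233, 0.271]
(array([538.69, 138.71,   4.21]), np.float64(-0.492), 2897)
(array([538.75, 137.24,   6.39]), np.float64(-0.876))
white slab z [0.0159 0.0218 0.0229]
  knob [0.4922 0.1815 0.0475] want [0.4894 0.1779]
yellow slab z [0.0138 0.0217 0.0229]
  knob [0.5428 0.0942 0.0476] want [0.5439 0.0933]
red slab z [0.0206 0.0219 0.023 ]
  knob [0.4828 0.0908 0.0477] want [0.4842 0.0868]
(array([539.85, 138.66,   4.5 ]), np.float64(-0.408), 14122)
(array([539.24, 138.31,   6.02]), np.float64(-0.546))
1707 [0.13848393 4.37056625]
```

View pics/w15.png

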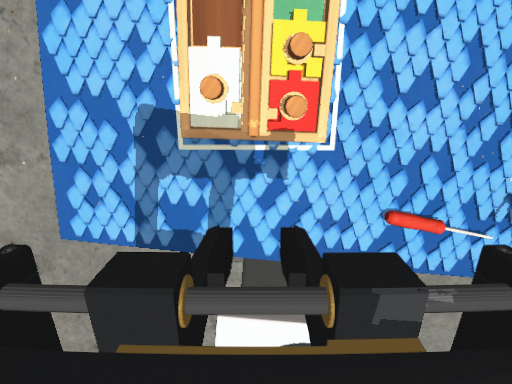

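View pics/top5c.png

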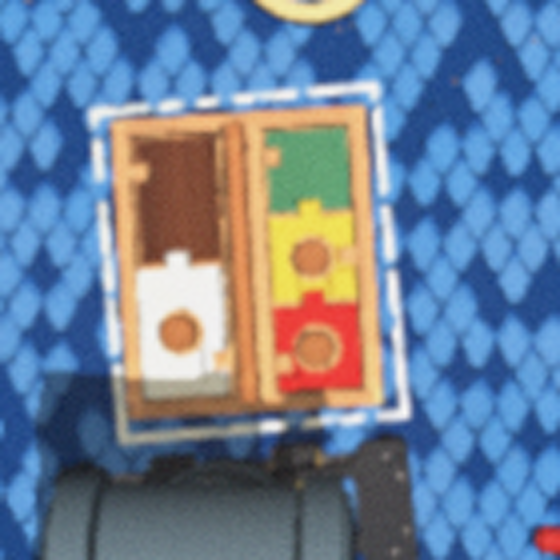

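The board is inside the outline and the pieces are flush, but its yaw is 4.3° against the outline's 6.2°: it lagged the last turn. I'll re-pinch the bar and turn it the rest.

```bash
python3 -m crank '{"commands":[{"dx":1,"dy":0,"dz":0,"yaw":0,"fingers":28},{"dx":1,"dy":0,"dz":0,"yaw":0,"fingers":28},{"dx":1,"dy":0,"dz":0,"yaw":0,"fingers":28},{"dx":1,"dy":0,"dz":0.5,"yaw":0,"fingers":28},{"dx":0.5,"dy":0,"dz":1,"yaw":1.8,"fingers":28}]}'>/dev/null
python3 -m crank '{"commands":[{"dx":0,"dy":0,"dz":1,"yaw":0,"fingers":28},{"dx":0,"dy":0,"dz":1,"yaw":0,"fingers":28},{"dx":0,"dy":0,"dz":0,"yaw":0,"fingers":28},{"dx":0,"dy":0,"dz":0,"yaw":0,"fingers":28},{"dx":0,"dy":0,"dz":0,"yaw":0,"fingers":28}]}'>/dev/null
python3 -c "
from h import *
togo(.539,.1383,.1123,4.3)"
```

```text
t 37.57 tcp [0.5393 0.1378 0.1664] heading 4.38 units to go (now axes) [-0.01 -0.02  1.8 ] yaw 0.08
```

```bash
python3 -m crank '{"commands":[{"dx":0,"dy":-0.02,"dz":0.5,"yaw":0,"fingers":28},{"dx":0,"dy":0,"dz":0.6,"yaw":0,"fingers":28},{"dx":0,"dy":0,"dz":0.5,"yaw":0,"fingers":28},{"dx":0,"dy":0,"dz":0.2,"yaw":0,"fingers":28},{"dx":0,"dy":0,"dz":0,"yaw":0,"fingers":28}]}' | grep -E 'tcp|force:'
python3 -m crank '{"commands":[{"dx":0,"dy":0,"dz":0,"yaw":0,"fingers":28},{"dx":0,"dy":0,"dz":0,"yaw":0,"fingers":4},{"dx":0,"dy":0,"dz":0,"yaw":0,"fingers":4},{"dx":0,"dy":0,"dz":0,"yaw":0,"fingers":4},{"dx":0,"dy":0,"dz":0,"yaw":0,"fingers":4}]}' | grep -E 'tcp|force:'
python3 -m crank '{"commands":[{"dx":0,"dy":0,"dz":0,"yaw":0,"fingers":4},{"dx":0,"dy":0,"dz":0,"yaw":0,"fingers":4},{"dx":0,"dy":0,"dz":0,"yaw":-1,"fingers":4},{"dx":0,"dy":0,"dz":0,"yaw":-1,"fingers":4},{"dx":0,"dy":0,"dz":0,"yaw":-1,"fingers":4}]}' | grep -E 'tcp|force:'
python3 -m crank '{"commands":[{"dx":0,"dy":0,"dz":0,"yaw":-0.8,"fingers":4},{"dx":0,"dy":0,"dz":0,"yaw":0,"fingers":4},{"dx":0,"dy":0,"dz":0,"yaw":0,"fingers":4},{"dx":0,"dy":0,"dz":0,"yaw":0,"fingers":4},{"dx":0,"dy":0,"dz":0,"yaw":0,"fingers":4}]}' | grep -E 'tcp|force:'
python3 -c "
from h import *
togo(.539,.1377,.1123,6.2); save('top','top6.png'); m=camera_model('top'); s=state(); print(s['wrist_torque'])
print(fitboard(world(m,np.load('pics/top6.png.npy')),near=state()['tcp_pos'][:2],yaw0=6))"
```

```text
tcp_pos: [0.5385, 0.1384, 0.112]
force: [-1.3, -0.2, 0.3]
grasp_force: 0.0
tcp_pos: [0.539, 0.1382, 0.1126]
force: [-0.4, -1.6, 6.3]
grasp_force: 30.0
tcp_pos: [0.539, 0.1382, 0.1126]
force: [-0.4, -1.2, 7.1]
grasp_force: 30.8
tcp_pos: [0.5391, 0.1383, 0.1126]
force: [0.1, -1.3, 4.6]
grasp_force: 30.3
t 39.23 tcp [0.5391 0.1383 0.1126] heading 8.12 units to go (now axes) [-0.01  0.02  0.01] yaw 1.92
[-0.09257171  0.18353095 -0.50035772]
(array([538.83, 139.51,   6.56]), np.float64(-0.633), 1334)
```

```bash
python3 -m crank '{"commands":[{"dx":0,"dy":0,"dz":0,"yaw":0,"fingers":28},{"dx":0,"dy":0,"dz":0,"yaw":0,"fingers":28},{"dx":0,"dy":0,"dz":0,"yaw":0,"fingers":28},{"dx":0,"dy":0,"dz":-0.3,"yaw":0,"fingers":28},{"dx":0,"dy":0,"dz":-1,"yaw":0,"fingers":28}]}'| grep -E 'tcp|force:'
python3 -m crank '{"commands":[{"dx":0,"dy":0,"dz":-1,"yaw":0,"fingers":28},{"dx":0,"dy":0,"dz":-1,"yaw":0,"fingers":28},{"dx":-0.5,"dy":0,"dz":-1,"yaw":0,"fingers":28},{"dx":-1,"dy":0,"dz":-0.5,"yaw":0,"fingers":28},{"dx":-1,"dy":0,"dz":-0.5,"yaw":0,"fingers":28}]}'| grep -E 'tcp'
python3 -m crank '{"commands":[{"dx":-1,"dy":0,"dz":0,"yaw":0,"fingers":28},{"dx":-1,"dy":0,"dz":0,"yaw":0,"fingers":28},{"dx":0,"dy":0,"dz":0,"yaw":0,"fingers":28},{"dx":0,"dy":0,"dz":0,"yaw":0,"fingers":28},{"dx":0,"dy":0,"dz":0,"yaw":0,"fingers":28}]}'| grep -E 'tcp'
python3 -c "
from h import *
save('top','top7.png'); m=camera_model('top'); i=cv2.imread('pics/top7.png')[:,:,::-1].copy()
print(fitboard(world(m,np.load('pics/top7.png.npy')),near=(.539,.138),yaw0=6))
print(fitmark(i,m))
m=camera_model('wrist')
p,P=seated((539,138.5,6.2),dict(white=(-45,45),yellow=(0,-45),red=(-60,-45)),'w16.png'); print(fitmark(p,m))
k=(abs(P[...,2]-.072)<.005)&(abs(P[...,0]-.54)<.1)&(abs(P[...,1]-.138)<.03); q=P[k]
print(k.sum(),np.polyfit(q[:,0]-.539,q[:,1],1)[::-1]*[1,57.3])
cv2.imwrite('pics/top7c.png',cv2.resize(i[150:290,170:310],(560,560),interpolation=cv2.INTER_CUBIC)[:,:,::-1])"
```

```text
tcp_pos: [0.5349, 0.1381, 0.1467]
force: [0.4, -0.3, -0.2]
grasp_force: 0.0
tcp_pos: [0.4638, 0.1275, 0.2726]
tcp_pos: [0.4052, 0.1191, 0.2712]
(array([538.8 , 139.37,   6.7 ]), np.float64(-0.495), 2866)
(array([538.77, 137.29,   6.16]), np.float64(-0.876))
white slab z [0.0205 0.0219 0.0229]
  knob [0.4906 0.1801 0.0475] want [0.4894 0.1784]
yellow slab z [0.0177 0.0218 0.0229]
  knob [0.5448 0.0951 0.0476] want [0.5439 0.0938]
red slab z [0.0207 0.0219 0.0228]
  knob [0.4849 0.0892 0.0477] want [0.4842 0.0873]
(array([539.82, 139.33,   6.86]), np.float64(-0.407), 14164)
(array([539.28, 138.13,   6.15]), np.float64(-0.556))
1695 [0.13910805 6.86059784]
```

View pics/top7c.png

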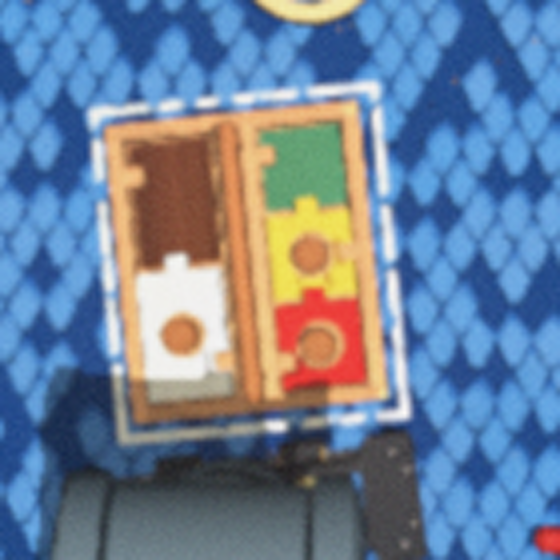

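The board is now inside the outline, about 1.5 mm off centre and 0.6° off square. All pieces are flush at z ≈ 22 mm and the arm is clear, so I'm handing in.

```bash
python3 -c "
from workcell import job_done
print(job_done())"
```

```text
the job is handed in; nothing more can be done
None
```

The job is handed in: the red, yellow and white pieces (green and walnut were absent) sit flush in their cells. The board is inside the white outline, about 1–2 mm off centre and 0.6° off square, and the bottle and tape roll were not touched.

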